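# Change over the mosaic plaques on the lamp turntable

### The job

Change over the mosaic plaques on the lamp turntable: take the freshly sealed plaques from the pile one at a time, top one first, lifting each clear without dragging the ones beneath, lay it gently (no dropping), face up, centred and square on the cork pad at the loading place (the side nearest you), let go, and then turn the disc one click, a quarter turn anticlockwise seen from above, before you load the next. Whenever a cured plaque comes round to the loading place, put it flat in the grey-green tray, none on top of another. Finish when every fresh plaque has been loaded and clicked on past the loading place, every cured one lies in the tray and the disc rests in its click, and leave the other things on the table alone.

Things in the scene. Friction and masses are not known exactly. Their poses are not given: they have to be found in the camera images.
- plaque_top: freshly sealed mosaic plaque, a slab 110 long (its x) x 60 wide (its y) x 14 mm thick (z, mosaic face up), 0.13 to 0.25 kg; origin: centre of its underside. The uppermost of the pile when it is there (in some starts it is absent); it lies flat across plaque_mid, its middle supported, up to about 40 mm off that one's centre.
- plaque_mid: freshly sealed mosaic plaque, a slab 110 long (its x) x 60 wide (its y) x 14 mm thick (z, mosaic face up), 0.13 to 0.25 kg; origin: centre of its underside. It lies flat across plaque_low, up to about 40 mm off its centre; uppermost when plaque_top is absent.
- plaque_low: freshly sealed mosaic plaque, a slab 110 long (its x) x 60 wide (its y) x 14 mm thick (z, mosaic face up), 0.13 to 0.25 kg; origin: centre of its underside. The bottom of the pile, flat on the plywood board.
- cured_lamp: cured mosaic plaque like the fresh ones, a slab 110 long (its x) x 60 wide (its y) x 14 mm thick (z, mosaic face up), 0.13 to 0.25 kg; origin: centre of its underside. It starts on the disc at the lamp place, long side across the disc's radius. Absent in some starts.
- cured_side: cured mosaic plaque like the fresh ones, a slab 110 long (its x) x 60 wide (its y) x 14 mm thick (z, mosaic face up), 0.13 to 0.25 kg; origin: centre of its underside. It starts on the disc at the last place (left of the loading place), long side across the radius. Absent in some starts.
- station: the lamp turntable, fixed to the table: grey cast base, aluminium disc, and at the far side a column with a lamp bar. Origin: on the disc's axis, at table height; x points from the loading place across the axis to the lamp, y to the left, z up. At 45, 135, 225 and 315 degrees from its x stand the disc's posts when the disc is in a click.
- disc_top (a point): centre of the disc's top, 50 mm above the table, axes as the station. Disc radius 165 mm; low 4 mm hub cap of radius 20 mm. Four flush cork pads 72 (radial) x 122 mm (tangential), centred 105 mm from the axis. Midway between the pads, 142 mm from the axis, four black upright posts to turn it by: 18 mm in diameter, 40 mm tall above the disc.
- lamp_bar (a point): middle of the underside of the lamp bar, 103 mm above the disc, fixed. The bar is 34 mm wide (station y), 25 mm thick and reaches along station x from 55 to 232 mm from the axis (top of the lamp 185 mm above the table), so the pad at the lamp place cannot be reached from above.
- dial (a joint): angle of the disc in rad, 0 at the start, growing anticlockwise seen from above (a plaque at the loading place goes to the next place, then under the lamp, then to the last place). Spring clicks hold it at 0, 1.571, 3.142 and 4.712, with stops just beyond the first and last. Turning takes up to about 10 N at a post; let go within about 0.3 rad of a click it settles there by itself.
- load_place (a point): point on the top of the disc, fixed in the station (it does not turn): centre of the pad at the loading place, 105 mm from the axis on the robot's side (station -x). Plaques lie here with their long side along station y.
- next_place (a point): point on the top of the disc, fixed in the station (it does not turn): centre of the pad one click on, 105 mm to station -y (the robot's right). Long side along station x.
- lamp_place (a point): point on the top of the disc, fixed in the station (it does not turn): centre of the pad under the lamp, 105 mm to station +x.
- last_place (a point): point on the top of the disc, fixed in the station (it does not turn): centre of the pad one click before the loading place, 105 mm to station +y (the robot's left).
- pile_board: plywood board 200 (x) x 170 (y) x 12 mm, fixed, under the pile of fresh plaques; origin: centre of its underside. It is to the left or the right of the turntable.
- tray: shallow grey-green plastic tray, fixed, 260 (x) x 170 (y) x 30 mm outside, walls 4 mm, floor 4 mm thick; origin: centre of its underside. Empty at the start; on the other side of the turntable from the pile. Two plaques fit side by side, each with its long side along the tray's y, about 70 mm either side of the middle.
- tape_roll: roll of blue tape, 84 mm across, 45 mm tall, standing flat; origin: centre of its underside. To be left alone.
- cup_near: clear plastic cup, 82 mm across, 65 mm tall; origin: centre of its underside. To be left alone.
- grout_tub: white tub with black lid, 116 mm across, 115 mm tall; origin: centre of its underside. To be left alone.
- jug: white plastic bottle, 96 mm across, 205 mm tall; origin: centre of its underside. To be left alone.
- cup_far: clear plastic cup, 90 mm across, 65 mm tall; origin: centre of its underside. To be left alone.
- nippers: tile nippers with red handles, about 140 x 65 x 16 mm, lying; origin under the middle. To be left alone.
- putty_knife: putty knife, lying, about 270 mm long, 20 mm high; origin under its middle. To be left alone.

How it is judged (in metres and radians):
On the way, in this order (a step that is already met when the one before it is completed fails the run):
1. the top fresh plaque lies flat, face up and square on the pad at the loading place, let go (horizontal distance between plaque_top and load_place below 0.02 m and z of plaque_top in the frame of station below 0.056 m and angle between plaque_top's own z axis and vertical below 0.1 rad and angle between the x axis of plaque_top and the y axis of station, either way round below 0.26 rad and contact force between the fingers and plaque_top below 0.05 N and linear speed of plaque_top below 0.03 m/s), for 0.2 s.
2. that plaque has been carried one click round to the next place (horizontal distance between plaque_top and next_place below 0.02 m and z of plaque_top in the frame of station below 0.056 m and angle between plaque_top's own z axis and vertical below 0.1 rad and angle between the x axis of plaque_top and the x axis of station, either way round below 0.26 rad and linear speed of plaque_top below 0.03 m/s and contact force between the fingers and plaque_top below 0.05 N), for 0.2 s.
3. the middle fresh plaque lies flat, face up and square on the pad at the loading place, let go (horizontal distance between plaque_mid and load_place below 0.02 m and z of plaque_mid in the frame of station below 0.056 m and angle between plaque_mid's own z axis and vertical below 0.1 rad and angle between the x axis of plaque_mid and the y axis of station, either way round below 0.26 rad and contact force between the fingers and plaque_mid below 0.05 N and linear speed of plaque_mid below 0.03 m/s), for 0.2 s.
4. that plaque has been carried one click round to the next place (horizontal distance between plaque_mid and next_place below 0.02 m and z of plaque_mid in the frame of station below 0.056 m and angle between plaque_mid's own z axis and vertical below 0.1 rad and angle between the x axis of plaque_mid and the x axis of station, either way round below 0.26 rad and linear speed of plaque_mid below 0.03 m/s and contact force between the fingers and plaque_mid below 0.05 N), for 0.2 s.
5. the lowest fresh plaque lies flat, face up and square on the pad at the loading place, let go (horizontal distance between plaque_low and load_place below 0.02 m and z of plaque_low in the frame of station below 0.056 m and angle between plaque_low's own z axis and vertical below 0.1 rad and angle between the x axis of plaque_low and the y axis of station, either way round below 0.26 rad and contact force between the fingers and plaque_low below 0.05 N and linear speed of plaque_low below 0.03 m/s), for 0.2 s.
6. that plaque has been carried one click round to the next place (horizontal distance between plaque_low and next_place below 0.02 m and z of plaque_low in the frame of station below 0.056 m and angle between plaque_low's own z axis and vertical below 0.1 rad and angle between the x axis of plaque_low and the x axis of station, either way round below 0.26 rad and linear speed of plaque_low below 0.03 m/s and contact force between the fingers and plaque_low below 0.05 N), for 0.2 s.
At the end, for the whole second after the job is handed in: plaque_low at the next place, plaque_mid at the lamp place, plaque_top (if present) at the last place: each within 20 mm of the pad's centre, square within 15 degrees, flat; each cured plaque flat on the tray's floor; disc at rest within 4 degrees of its second or third click (horizontal distance between plaque_top and last_place below 0.02 m and z of each of plaque_top, plaque_mid, plaque_low in the frame of station below 0.056 m and angle between each of plaque_top, plaque_mid, plaque_low, cured_lamp, cured_side's own z axis and vertical below 0.1 rad and angle between the x axis of each of plaque_top, plaque_low and the x axis of station, either way round below 0.26 rad and linear speed of each of plaque_top, plaque_mid, plaque_low, cured_lamp, cured_side below 0.02 m/s and horizontal distance between plaque_mid and lamp_place below 0.02 m and angle between the x axis of plaque_mid and the y axis of station, either way round below 0.26 rad and horizontal distance between plaque_low and next_place below 0.02 m and x of cured_lamp in the frame of tray between -0.105 and 0.105 m and y of cured_lamp in the frame of tray between -0.06 and 0.06 m and z of each of cured_lamp, cured_side in the frame of tray below 0.01 m and x of cured_side in the frame of tray between -0.105 and 0.105 m and y of cured_side in the frame of tray between -0.06 and 0.06 m and (value of joint dial between 3.07159 and 3.21159 rad or value of joint dial between 4.64239 and 4.78239 rad) and velocity of joint dial between -0.03 and 0.03 rad/s); the robot touches nothing.
It fails at once if the middle plaque is dragged more than 15 mm out of its place on the pile while it is not itself gripped (distance of plaque_mid from where it was at the start of the episode above 0.015 m and contact force between the fingers and plaque_mid below 0.02 N and horizontal distance between plaque_mid and pile_board below 0.11 m and z of plaque_mid in the frame of pile_board below 0.032 m).
It fails at once if the lowest plaque is dragged more than 15 mm out of its place on the pile while it is not itself gripped (distance of plaque_low from where it was at the start of the episode above 0.015 m and contact force between the fingers and plaque_low below 0.02 N and horizontal distance between plaque_low and pile_board below 0.11 m and z of plaque_low in the frame of pile_board below 0.032 m).
It fails at once if a fresh plaque is dropped (falls free for more than about 30 mm) ((linear speed of plaque_top above 0.8 m/s and contact force between the fingers and plaque_top below 0.02 N) or (linear speed of plaque_mid above 0.8 m/s and contact force between the fingers and plaque_mid below 0.02 N) or (linear speed of plaque_low above 0.8 m/s and contact force between the fingers and plaque_low below 0.02 N)).
It fails at once if something else on the table (tape, cup, tub, jug, nippers, putty knife) is knocked more than 30 mm from its place (distance of any of tape_roll, cup_near, grout_tub, jug, cup_far, nippers, putty_knife from where it was at the start of the episode above 0.03 m).
Of plaque_top, cured_lamp, cured_side only 1 to 3 are there at a start; the rules pass over those that are not, and their reading is None.
At some moment in a run one of cured_lamp, cured_side may be knocked a few centimetres aside while the robot is not near it.
It also fails if it takes over 210 s, if anything falls off the work surface, if the arm or the gripper's body presses on something with over 40 N, if the wrist force passes 120 N, or if a joint passes its speed limit or range.

### The arm

A 7-joint arm with a two-finger parallel gripper is mounted at the origin on the work surface. World frame = base frame: x ahead of the robot, y to its left, z up, the work surface at z = 0. Lengths are in mm, angles in degrees, forces in N, time in s.
With the tool pointing down it reaches from about 375 to 925 mm from the base axis. Payload 3.1 kg.
Tool frame: the origin (TCP) lies midway between the tips of the shut fingers; the grasp point (between the pads) lies 19 mm behind it; x points along the fingers, y is the direction in which the jaws open and shut, and the axes are right-handed (so a half turn about x gives the same grasp; the last joint's range is limited). The gripper opens to 85 mm and grips with 20 to 120 N. Pads are 22 mm wide; open, the fingers measure 114 mm over their backs; the gripper's body (76 mm by 85 mm) begins 54 mm behind the grasp point. The pads swing forward as they close: fully open they stand 13 mm farther back than shut.
Start: joints at [-5.604, 21.939, 2.515, 91.553, -1.026, 66.532, -2.859], TCP at [650.002, 0.022, 231.269] pointing down, gripper open.
Joint ranges: [-149.38, 149.38], [-23.57, 123.04], [-84.95, 90], [0, 143.3], [-89.99, 269.99], [3.08, 112.72], [-163.45, 163.45]. Speed limits (degrees/s): [159.86, 159.86, 180, 180, 180, 180, 180].

### API

Orientations are given as a 3x3 rotation matrix whose columns are the frame's x, y, z axes.
In Python, from workcell import manip gives the robot as it stands. The module is installed in compiled form; this text tells all that it offers.
- The arm moves only by the tool arm_command, never from a script. Its argument "motion" is a list of rows, each a list of 6 numbers: the shift along the world's x, y, z in m, then the turn, a rotation vector about the world's x, y, z in degrees. A call has 1 to 5 rows; each row shifts and turns the commanded pose from where the row before left it; what a row does not reach is not made up. A row lasts 1/12 s, in which the tool goes at most 41.7 mm and 7.16 degrees, less where a joint would pass 70% of its speed; a pose out of reach is approached as far as the arm can. A call with a gripper value outside its range is refused whole. "jaw" is the finger opening in m, from 0 to 0.0854, set as the call begins (left out, the last holds). The fingers move at their own pace and stop on an object; "squeeze" is the grip in N (left out, the last holds). Time passes only in rows, so rows that do not move let the fingers close. It gives the time, the measured TCP pose, the force and the opening at its end, in the units of the state.
- manip.observe(): the state, without advancing time (a new reading comes with each control period).
- manip.camera(name): name is "scene" or "side" or "wrist"; returns the picture (384x512x3 uint8, red, green, blue); there is no depth.
- manip.camera_params(name): a dict with "K" (3x3 intrinsics, pixels), "distortion" ([k1, k2, p1, p2, k3] as OpenCV has them; the pictures are not rectified), "extrinsics" (4x4, takes a point from world to camera coordinates); the wrist camera has in their place "T_tool_cam" (4x4, takes a point from camera to tool coordinates, whose origin is the TCP and whose axes are the tool frame's). Camera axes: x right, y down, z forward; pixel columns grow to the right and rows downward; lengths in mm; the calibration is good to about 2 mm. A picture is of the moment at which its call begins: read the wrist's pose just before it. camera_params takes no time and is no camera call.
- manip.sign_off(): hands the job in, once; it reports no verdict.
The state is a dict: "clock": time; "joint_pos": joint angles; "dq": joint speeds; "tau": joint torques, N m; "position": TCP position; "tcp_rot": TCP orientation; "force": force on the tool from outside, world axes, zero at the start; "ft_torque": the same for the moment, N m; "gripper_width": finger opening in mm.
Only numpy, scipy, OpenCV 4.12 (cv2) and the standard library are available. Lean on these libraries where they do the work, as an engineer would, in place of code of your own. Each camera call takes 0.05 s, during which the arm holds its last target. There are 200 camera calls.

## Working session

There is one attempt and no reset: what is moved stays moved. The work goes in short steps, Python scripts to look and compute and a tool call to move; the robot and the scene stay as the last step left them, time stands still between calls to the robot, and variables do not carry over. Pictures are saved under pics/ and viewed, about 12 in all and at most 16, crops included, and the job is handed in when it is done.

Besides the shell and the picture viewer there is one more tool, called after "Call:" in YAML: its name, and indented under it one key for each argument. arm_command: Moves the arm, as the interface text tells. Its arguments: {"type":"object","properties":{"motion":{"type":"array"},"jaw":{"type":"number"},"squeeze":{"type":"number"}},"required":["motion"]}

```bash
mkdir -p pics; python3 - <<'E'
from workcell import manip
import cv2,numpy as np
np.set_printoptions(precision=4,suppress=True)
for n in("scene","side","wrist"):
    s=manip.observe()
    im=manip.camera(n); cv2.imwrite(f"pics/{n}0.png",im[:,:,::-1]); print(n,manip.camera_params(n))
print(s)
a=cv2.imread("pics/scene0.png");cv2.imwrite("pics/s0b.png",cv2.resize(a,(800,600),interpolation=cv2.INTER_CUBIC))
E
```

```text
scene {'K': array([[487.5005,   0.    , 259.7082],
       [  0.    , 487.5005, 190.9413],
       [  0.    ,   0.    ,   1.    ]]), 'distortion': array([0.0039, 0.    , 0.    , 0.    , 0.    ]), 'extrinsics': array([[   0.4736,    0.8806,    0.0116, -283.2916],
       [   0.5054,   -0.261 ,   -0.8224, -174.5005],
       [  -0.7213,    0.3954,   -0.5687, 2299.3843],
       [   0.    ,    0.    ,    0.    ,    1.    ]])}
side {'K': array([[391.8799,   0.    , 258.1664],
       [  0.    , 391.8799, 202.1311],
       [  0.    ,   0.    ,   1.    ]]), 'distortion': array([-0.0394,  0.    ,  0.    ,  0.    ,  0.    ]), 'extrinsics': array([[  -0.7014,   -0.7127,   -0.0026,  373.9297],
       [  -0.5153,    0.5096,   -0.689 ,  350.9974],
       [   0.4924,   -0.482 ,   -0.7247, 1291.6707],
       [   0.    ,    0.    ,    0.    ,    1.    ]])}
wrist {'K': array([[315.0813,   0.    , 252.2111],
       [  0.    , 315.0813, 189.0523],
       [  0.    ,   0.    ,   1.    ]]), 'distortion': array([-0.0331,  0.    ,  0.    ,  0.    ,  0.    ]), 'T_tool_cam': array([[  -0.0003,   -0.2989,    0.9543, -142.4   ],
       [   1.    ,   -0.0002,    0.0002,    0.1791],
       [   0.0001,    0.9543,    0.2989,  -76.9117],
       [   0.    ,    0.    ,    0.    ,    1.    ]])}
{'clock': 0.1, 'joint_pos': array([-5.6021, 21.9881,  2.5094, 91.642 , -1.0247, 66.5311, -2.8567]), 'dq': array([ 0.0061, -0.1134,  0.0578, -0.2926,  0.0262,  0.0311,  0.0403]), 'tau': array([  0.0028, -43.4732,   1.0293, -25.0458,   0.0108,   0.0055,
        -0.    ]), 'position': array([649.1298,   0.0018, 229.988 ]), 'tcp_rot': array([[-0.0024,  1.    ,  0.0001],
       [-0.0001,  0.0001, -1.    ],
       [-1.    , -0.0024,  0.0001]]), 'force': array([-0.7349,  0.8475, -0.6947]), 'ft_torque': array([-0.0352, -0.0181, -0.0071]), 'gripper_width': 85.48543827358527}
```

View pics/s0b.png

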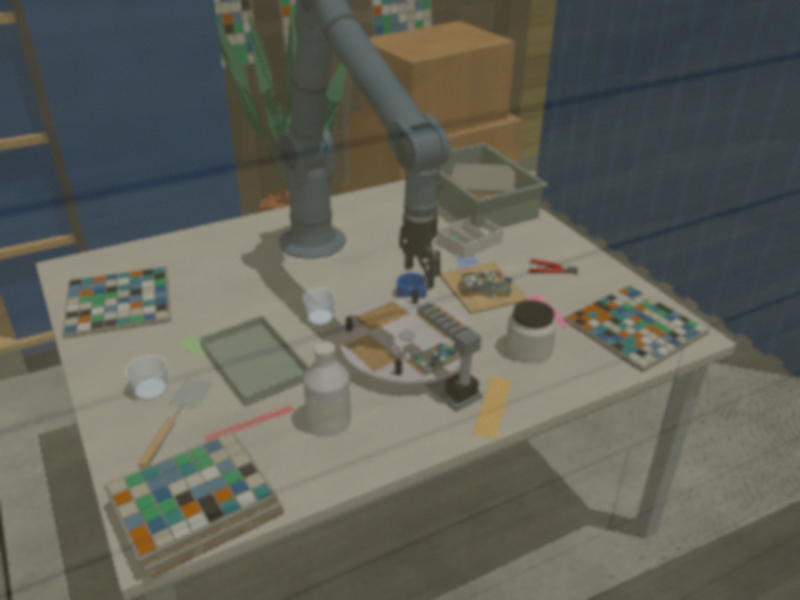

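View pics/side0.png

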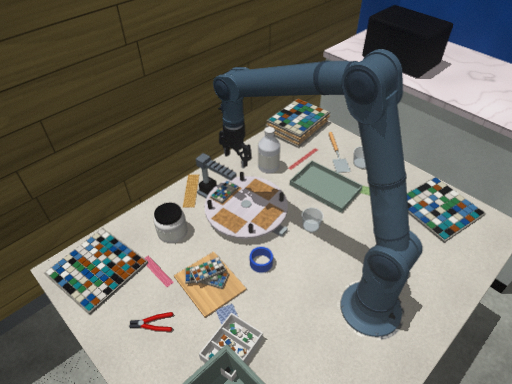

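The pile sits on the robot's left, the tray on its right and the turntable in the middle. I'll enlarge crops to read the corners.

```bash
python3 - <<'E'
import cv2
a=cv2.imread("pics/side0.png")
c=a[150:320,140:380]; c=cv2.resize(c,None,fx=3.333,fy=3.333,interpolation=cv2.INTER_CUBIC);print(c.shape);cv2.imwrite("pics/side0c.png",c)
E
```

```text
(567, 800, 3)
```

View pics/side0c.png

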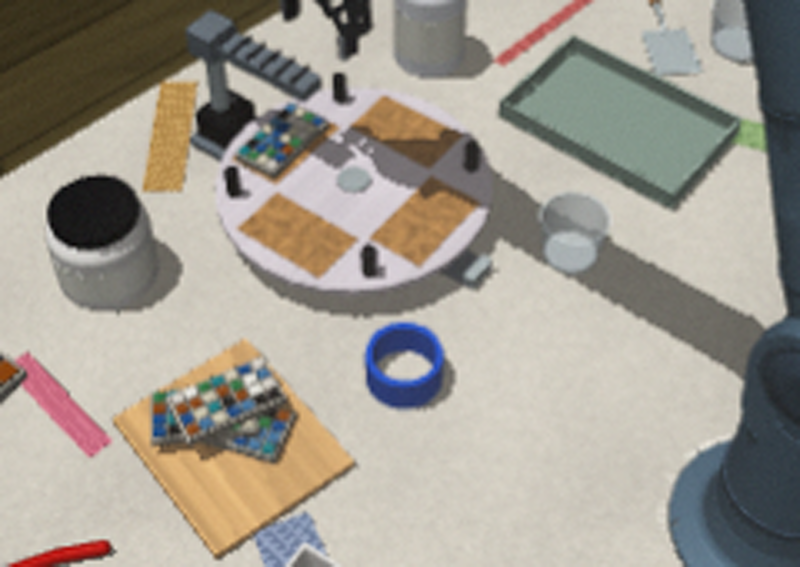

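View pics/wrist0.png

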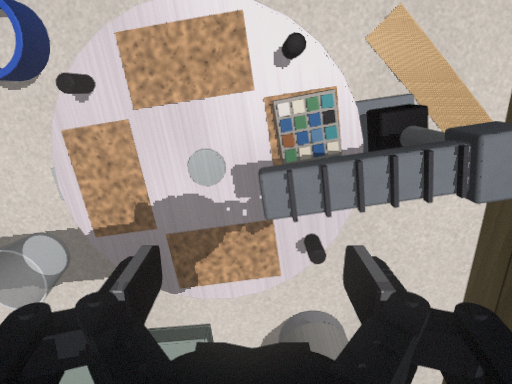

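```bash
cat > h.py <<'E'
from workcell import manip
import cv2,numpy as np,json
from scipy.optimize import least_squares
np.set_printoptions(precision=2,suppress=True)
def cam(name,st=None):
    p=manip.camera_params(name)
    if name=="wrist":
        T=np.eye(4);T[:3,:3]=st["tcp_rot"];T[:3,3]=st["position"];E=np.linalg.inv(T@p["T_tool_cam"])
    else: E=p["extrinsics"]
    return p["K"],p["distortion"],np.array(E,float)
def proj(c,P):
    K,d,E=c
    return cv2.projectPoints(np.asarray(P,float).reshape(-1,3),cv2.Rodrigues(E[:3,:3])[0],E[:3,3],K,d)[0].reshape(-1,2)
def toplane(c,uv,z):
    K,d,E=c
    n=cv2.undistortPoints(np.asarray(uv,float).reshape(-1,1,2),K,d).reshape(-1,2)
    r=np.c_[n,np.ones(len(n))]@E[:3,:3]; o=-E[:3,:3].T@E[:3,3]
    return o+r*((z-o[2])/r[:,2])[:,None]
def fit2(local,world):
    """rigid 2D fit: returns x,y,yaw deg, rms"""
    L=np.asarray(local,float);W=np.asarray(world,float)[:,:2]
    f=lambda v:((L@np.array([[np.cos(v[2]),np.sin(v[2])],[-np.sin(v[2]),np.cos(v[2])]])+v[:2])-W).ravel()
    best=min((least_squares(f,[*W.mean(0),a]) for a in(0,1.57,3.14,-1.57)),key=lambda r:r.cost)
    return best.x[0],best.x[1],np.degrees(best.x[2]),f(best.x).reshape(-1,2)
def snap(name,fn):
    s=manip.observe();im=manip.camera(name);cv2.imwrite(f"pics/{fn}.png",im[:,:,::-1])
    json.dump({"position":s["position"].tolist(),"tcp_rot":s["tcp_rot"].tolist()},open(f"pics/{fn}.json","w"))
    return s,im[:,:,::-1]
def ld(fn):
    d=json.load(open(f"pics/{fn}.json"));return {k:np.array(v) for k,v in d.items()}
E
python3 - <<'E'
from h import *
st=dict(position=np.array([649.13,0,229.99]),tcp_rot=np.array([[-0.0024,1,0.0001],[-0.0001,0.0001,-1],[-1,-0.0024,0.0001]]))
c=cam("wrist",st)
print("hub",toplane(c,[[207,167]],54))
uv=[[63,131],[131,120],[157,232],[83,237],[117,32],[242,11],[254,94],[134,108],[168,234],[281,278],[177,288]]
lo=[[-141,61],[-69,61],[-69,-61],[-141,-61],[-61,141],[61,141],[61,69],[-61,69],[-61,-69],[61,-141],[-61,-141]]
x,y,a,r=fit2(lo,toplane(c,uv,50));print("station",x,y,a);print(r)
print("cured",toplane(c,[[277,98],[336,88]],64)[:,:2])
s=cam("side");k=lambda p:np.array(p)/3.3333+[140,150]
b=toplane(s,k([[245,340],[355,463],[220,557],[113,412]]),12);print(b)
for L in ([[100,85],[-100,85],[-100,-85],[100,-85]],[[100,85],[100,-85],[-100,-85],[-100,85]],):
    print("board",*fit2(L,b))
t=toplane(s,k([[573,38],[740,125],[675,205],[500,105]]),30);print(t,np.linalg.norm(np.roll(t,1,0)-t,axis=1))
L=np.array([[-130,-85],[-130,85],[130,85],[130,-85]])
for i in range(2): print("tray",*fit2(np.roll(L,i,0),t))
print("pile",toplane(s,k([[150,393],[272,356],[285,400],[150,445],[290,385],[225,410]]),54))
print("tape,cup,jug,tub",toplane(s,k([[405,355],[572,250],[430,60],[100,290]]),0))
E
```

```text
hub [[602.06   1.11  54.  ]]
station 600.3275890079417 -1.7822305738677449 7.733709869326338
[[-2.04  1.36]
 [-2.74  0.43]
 [-1.67  3.28]
 [12.75  0.29]
 [-0.93 -0.84]
 [ 2.23 -1.33]
 [ 0.77  1.03]
 [-0.21 -2.35]
 [-4.91 -1.15]
 [-3.17  0.74]
 [-0.08 -1.46]]
cured [[672.36  70.29]
 [727.45  79.52]]
[[535.24 227.87  12.  ]
 [337.72 247.89  12.  ]
 [353.68 412.51  12.  ]
 [561.21 387.67  12.  ]]
board 446.9604352316399 318.98426790805377 355.90164163728883 [[  17.54  168.75]
 [  15.57  163.03]
 [ -12.54 -171.16]
 [ -20.58 -160.62]]
board 446.9604352316404 318.9842679080661 -96.82713345922448 [[-15.77 -18.28]
 [ 12.96 -18.09]
 [ 20.77  15.87]
 [-17.96  20.5 ]]
[[ 597.95 -402.64   30.  ]
 [ 341.37 -423.68   30.  ]
 [ 316.44 -255.43   30.  ]
 [ 578.82 -235.34   30.  ]] [168.39 257.45 170.09 263.15]
tray 458.64476413971914 -329.270855449848 96.0024966346866 [[-41.18 -47.03]
 [ 46.34 -43.77]
 [ 44.08  46.56]
 [-49.24  44.24]]
tray 458.6447640634743 -329.27085557660513 5.411690406199204 [[-1.87  1.01]
 [-4.13 -2.47]
 [ 4.77 -1.48]
 [ 1.23  2.95]]
pile [[526.11 358.29  54.  ]
 [473.21 238.39  54.  ]
 [422.33 264.92  54.  ]
 [476.61 396.03  54.  ]
 [432.53 249.1   54.  ]
 [456.05 316.39  54.  ]]
tape,cup,jug,tub [[ 403.3   110.56    0.  ]
 [ 371.81 -136.24    0.  ]
 [ 725.59 -258.26    0.  ]
 [ 714.46  296.31    0.  ]]
```

Station is at about (602, 0), yaw about 8°, the tray at (459, -329), yaw about 5°, and the pile near (455, 315). The lamp place holds a cured plaque; the last place is empty. Next I move the wrist camera over the pile.

Call:
arm_command:
  motion:
    - [-0.019,0.034,0.006,0,0,0]
    - [-0.019,0.034,0.006,0,0,0]
    - [-0.019,0.034,0.006,0,0,0]
    - [-0.019,0.034,0.006,0,0,0]
    - [-0.019,0.034,0.006,0,0,0]
  jaw: 0.0854
  squeeze: 40

```text
clock: 0.57
position: [553.6, 171.3, 261.2]
tcp_rot: [[-0.001, 1.0, -0.0], [-0.0, -0.0, -1.0], [-1.0, -0.001, 0.0]]
force: [0.3, 1.0, 0.0]
gripper_width: 85.5
```

Call:
arm_command:
  motion:
    - [-0.019,0.034,0.006,0,0,0]
    - [-0.019,0.034,0.006,0,0,0]
    - [-0.019,0.034,0.006,0,0,0]
    - [-0.019,0.034,0.006,0,0,0]
    - [-0.019,0.034,0.006,0,0,0]

```text
clock: 0.98
position: [458.6, 341.2, 291.3]
tcp_rot: [[-0.0, 1.0, -0.0], [-0.0, -0.0, -1.0], [-1.0, -0.0, 0.0]]
force: [1.0, 0.1, -0.4]
gripper_width: 85.5
```

Call:
arm_command:
  motion:
    - [0,0,0,0,0,0]
    - [0,0,0,0,0,0]
    - [0,0,0,0,0,0]

```text
clock: 1.23
position: [459.9, 339.6, 290.9]
tcp_rot: [[-0.0, 1.0, 0.001], [-0.001, 0.001, -1.0], [-1.0, -0.0, 0.001]]
force: [0.5, 0.4, -0.1]
gripper_width: 85.5
```

```bash
python3 - <<'E'
from h import *
s,im=snap("wrist","w1");print(s["position"],s["tcp_rot"],s["clock"],s["joint_pos"])
cv2.imwrite("pics/w1b.png",cv2.resize(im,(800,600),interpolation=cv2.INTER_CUBIC))
E
```

```text
[459.92 339.63 290.87] [[-0.  1.  0.]
 [-0.  0. -1.]
 [-1. -0.  0.]] 1.2333 [-31.68  11.34 -10.2   98.11   2.16  70.79 -42.35]
```

View pics/w1b.png

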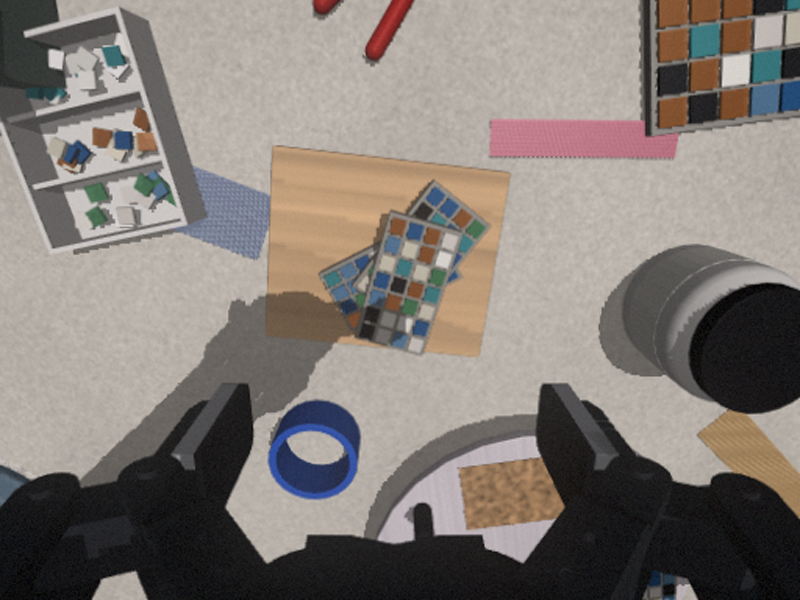

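```bash
python3 - <<'E'
import cv2
a=cv2.imread("pics/w1.png")
c=cv2.resize(a[105:235,190:325],None,fx=4.5,fy=4.5,interpolation=cv2.INTER_CUBIC)
b=cv2.imread("pics/side0.png")[250:295,180:235]
b=cv2.resize(b,None,fx=3.4,fy=3.4,interpolation=cv2.INTER_CUBIC)
o=cv2.copyMakeBorder(b,0,c.shape[0]-b.shape[0],0,0,cv2.BORDER_CONSTANT)
o=cv2.hconcat([c,o]);print(o.shape);cv2.imwrite("pics/w1c.png",o)
E
```

```text
(585, 795, 3)
```

View pics/w1c.png

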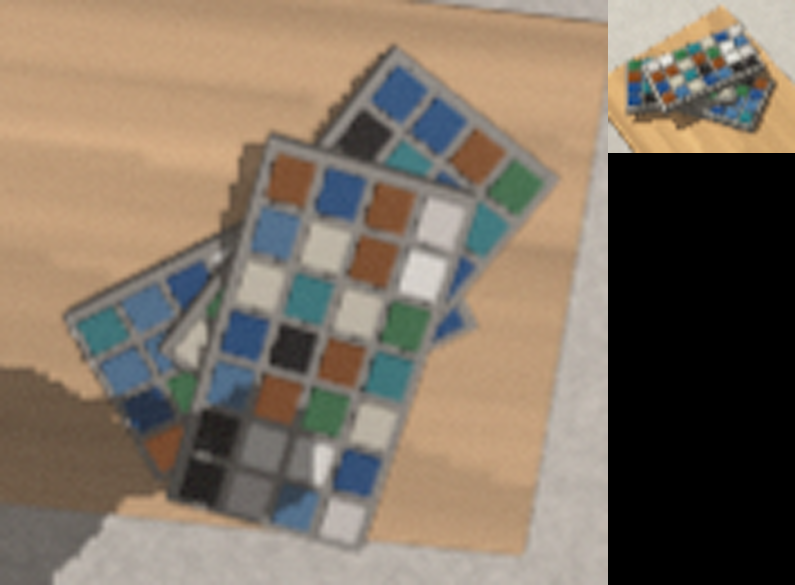

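```bash
cat > fitp.py <<'E'
from h import *
def plaque(c,d,zt):
    """d: dict corner->uv ; corners named by local signs; tries fit"""
    L=np.array([k for k in d])*[55,30];return fit2(L,toplane(c,list(d.values()),zt))
E
python3 - <<'E'
from fitp import *
c=cam("wrist",ld("w1"));k=lambda p:tuple(np.array(p)/4.5+[190,105])
# CCW in image-up sense: corner at +x end: right one (y-) / left one(y+) looking along +x
print("top",*plaque(c,{(1,1):k((270,133)),(1,-1):k((475,195)),(-1,-1):k((360,550)),(-1,1):k((168,500))},54))
print("mid",*plaque(c,{(1,1):k((395,45)),(1,-1):k((557,178)),(-1,1):k((160,345))},40))
print("low",*plaque(c,{(-1,1):k((65,318)),(1,-1):k((475,320)),(-1,-1):k((165,498))},26))
W=toplane(c,np.array([[272,146],[510,173],[478,356],[266,336]])*.64,12);print(W)
print("board",*fit2([[-100,85],[100,85],[100,-85],[-100,-85]],W))
E
```

```text
top 470.4462668269153 305.1726776805465 74.21392928644558 [[-0.96  0.41]
 [ 1.51  0.66]
 [ 0.78 -0.85]
 [-1.33 -0.21]]
mid 481.40040203907313 326.88311943305945 52.088880788710156 [[ 0.19  0.92]
 [ 1.45  0.23]
 [-1.63 -1.15]]
low 457.48863214502893 305.668256911921 29.26197997824001 [[-1.44 -2.41]
 [ 1.93 -0.44]
 [-0.49  2.85]]
[[359.71 412.98  12.  ]
 [556.91 391.4   12.  ]
 [538.66 224.91  12.  ]
 [342.01 244.87  12.  ]]
board 449.32571068884744 318.53698765623443 -6.067910825268423 [[-0.84  0.65]
 [ 0.84  1.09]
 [ 1.12 -1.46]
 [-1.11 -0.28]]
```

Call:
arm_command:
  motion:
    - [0.0035,-0.0115,0,0,0,-5.3]
    - [0.0035,-0.0115,0,0,0,-5.3]
    - [0.0035,-0.0115,0,0,0,-5.2]
    - [0,0,-0.04,0,0,0]
    - [0,0,-0.04,0,0,0]

```text
clock: 1.7
position: [475.2, 303.4, 213.6]
tcp_rot: [[0.008, 0.96, -0.279], [0.004, -0.279, -0.96], [-1.0, 0.007, -0.006]]
force: [-0.8, 0.3, -1.3]
gripper_width: 85.4
```

Call:
arm_command:
  motion:
    - [0,0,-0.03,0,0,0]
    - [0,0,-0.03,0,0,0]
    - [0,0,-0.03,0,0,0]
    - [0,0,-0.03,0,0,0]
    - [0,0,-0.03,0,0,0]

```text
clock: 2.12
position: [471.8, 302.6, 59.6]
tcp_rot: [[0.0, 0.961, -0.277], [-0.001, -0.277, -0.961], [-1.0, 0.001, 0.001]]
force: [0.6, -0.2, -0.1]
gripper_width: 85.6
```

Call:
arm_command:
  motion:
    - [0,0,0,0,0,0]
    - [0,0,0,0,0,0]

```text
clock: 2.28
position: [469.9, 302.3, 59.4]
tcp_rot: [[-0.004, 0.961, -0.275], [-0.004, -0.275, -0.961], [-1.0, -0.003, 0.005]]
force: [-0.2, 1.5, 1.8]
gripper_width: 85.5
```

```bash
python3 - <<'E'
from h import *
s,im=snap("wrist","w2");print(s["position"],s["tcp_rot"])
i2=manip.camera("side")[:,:,::-1]
cv2.imwrite("pics/w2b.png",cv2.hconcat([cv2.resize(im,(400,300)),cv2.resize(i2[200:320,150:310],(400,300))]))
E
```

```text
[469.91 302.28  59.37] [[-0.    0.96 -0.28]
 [-0.   -0.28 -0.96]
 [-1.   -0.    0.  ]]
```

View pics/w2b.png

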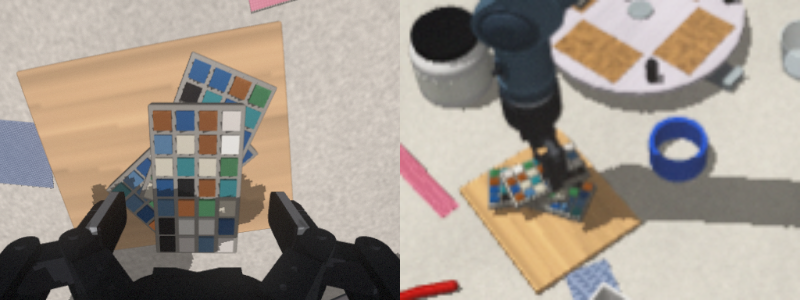

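Picture 6: the plaque sits centred between the fingers (plaque edges at 150 and 243, fingers at 125 and 270) and square to them. I'll lower and grip.

Call:
arm_command:
  motion:
    - [0,0.0025,-0.007,0,0,0]
    - [0,0,-0.007,0,0,0]
    - [0,0,-0.006,0,0,0]
    - [0,0,0,0,0,0]
    - [0,0,0,0,0,0]

```text
clock: 2.8
position: [470.1, 307.8, 40.9]
tcp_rot: [[-0.001, 0.962, -0.272], [-0.001, -0.272, -0.962], [-1.0, -0.001, 0.001]]
force: [0.1, -0.1, -0.5]
gripper_width: 85.2
```

Call:
arm_command:
  motion:
    - [0,0,0,0,0,0]
    - [0,0,0,0,0,0]
    - [0,0,0,0,0,0]
    - [0,0,0,0,0,0]
    - [0,0,0,0,0,0]
  jaw: 0.05

```text
clock: 3.22
position: [471.1, 308.4, 41.9]
tcp_rot: [[0.001, 0.962, -0.272], [0.001, -0.272, -0.962], [-1.0, 0.001, -0.001]]
force: [0.5, 0.3, 2.8]
gripper_width: 58.7
```

Call:
arm_command:
  motion:
    - [0,0,0,0,0,0]
    - [0,0,0,0,0,0]
    - [0,0,0,0,0,0]
    - [0,0,0,0,0,0]
    - [0,0,0,0,0,0]

```text
clock: 3.63
position: [471.1, 308.4, 41.9]
tcp_rot: [[0.001, 0.962, -0.272], [0.001, -0.272, -0.962], [-1.0, 0.001, -0.001]]
force: [1.3, -0.0, 5.2]
gripper_width: 58.7
```

Call:
arm_command:
  motion:
    - [0,0,0.008,0,0,0]
    - [0,0,0.015,0,0,0]
    - [0,0,0.03,0,0,0]
    - [0,0,0.03,0,0,0]
    - [0,0,0.03,0,0,0]

```text
clock: 4.05
position: [468.7, 306.9, 153.9]
tcp_rot: [[-0.004, 0.962, -0.272], [-0.002, -0.272, -0.962], [-1.0, -0.003, 0.003]]
force: [0.4, -0.8, -0.9]
gripper_width: 58.9
```

Call:
arm_command:
  motion:
    - [0,0,0.02,0,0,0]
    - [0,0,0,0,0,0]
    - [0,0,0,0,0,0]

```text
clock: 4.3
position: [470.4, 308.1, 174.7]
tcp_rot: [[0.001, 0.962, -0.272], [0.001, -0.272, -0.962], [-1.0, 0.001, -0.001]]
force: [0.1, 0.1, -2.5]
gripper_width: 58.6
```

```bash
python3 - <<'E'
from h import *
print(manip.observe()["position"],manip.observe()["force"],manip.observe()["gripper_width"])
st=dict(position=np.array([649.13,0,229.99]),tcp_rot=np.array([[-0.0024,1,0.0001],[-0.0001,0.0001,-1],[-1,-0.0024,0.0001]]))
c=cam("wrist",st)
a=cv2.imread("pics/wrist0.png")
uv=[[63,131],[131,120],[157,232],[117,32],[242,11],[254,94],[134,108],[168,234],[281,278],[177,288]]
lo=[[-141,61],[-69,61],[-69,-61],[-61,141],[61,141],[61,69],[-61,69],[-61,-69],[61,-141],[-61,-141]]
x,y,al,r=fit2(lo,toplane(c,uv,50));print("station",x,y,al);print(r)
# refine: cork (brown) mask edges overlay
al=np.radians(al);R=np.array([[np.cos(al),-np.sin(al)],[np.sin(al),np.cos(al)]])
big=cv2.resize(a[0:300,30:370],None,fx=2,fy=2,interpolation=cv2.INTER_CUBIC)
def draw(P,z,col):
    q=np.c_[np.array(P,float)@R.T+[x,y],np.full(len(P),z)];u=((proj(c,q)-[30,0])*2).round().astype(int);cv2.polylines(big,[u.reshape(-1,1,2)],True,col,1)
for k in range(4):
    t=k*np.pi/2;Q=np.array([[np.cos(t),-np.sin(t)],[np.sin(t),np.cos(t)]])
    draw(np.array([[-141,61],[-69,61],[-69,-61],[-141,-61]])@Q.T,50,(0,0,255))
    ang=np.linspace(0,6.28,24,endpoint=False);pc=np.c_[9*np.cos(ang),9*np.sin(ang)]
    p=142*np.array([np.cos(t+np.pi/4),np.sin(t+np.pi/4)])
    draw(pc+p,90,(0,255,0))
ang=np.linspace(0,6.28,60,endpoint=False)
draw(np.c_[np.cos(ang),np.sin(ang)]*165,50,(255,0,0))
draw(np.c_[np.cos(ang),np.sin(ang)]*20,54,(255,0,0))
cv2.imwrite("pics/ov.png",big)
E
```

```text
[470.44 308.08 174.74] [ 0.09  0.05 -2.47] 58.57003117787549
station 601.5302359435116 -1.4280058163479579 8.159247393774072
[[-1.02  0.55]
 [-1.79  0.16]
 [ 0.19  3.12]
 [-0.57 -1.13]
 [ 2.47 -0.72]
 [ 1.55  1.71]
 [ 0.68 -2.57]
 [-3.   -1.24]
 [-0.85  1.62]
 [ 2.35 -1.5 ]]
```

View pics/ov.png

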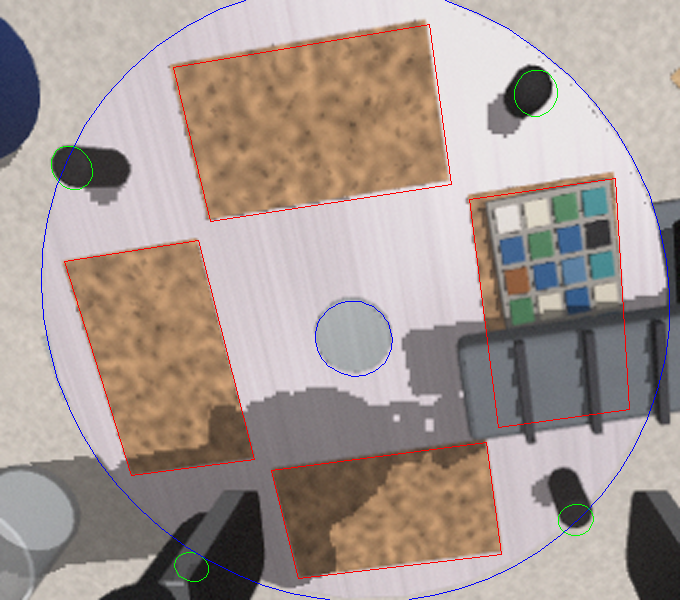

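Overlay matches the pads, hub and posts to about 1 mm, so the station is at (601.5, -0.5), yaw 8.2°, and the load place is at (497.6, -15.5). The top plaque is lifted; now I carry it over.

Call:
arm_command:
  motion:
    - [0.003,-0.0357,0,0,0,6]
    - [0.003,-0.0357,0,0,0,6]
    - [0.003,-0.0357,0,0,0,6]
    - [0.003,-0.0357,0,0,0,6]
    - [0.003,-0.0357,0,0,0,0]

```text
clock: 4.72
position: [482.8, 127.1, 171.2]
tcp_rot: [[-0.006, 0.989, 0.147], [-0.002, 0.147, -0.989], [-1.0, -0.006, 0.001]]
force: [0.2, -0.6, -2.1]
gripper_width: 58.8
```

Call:
arm_command:
  motion:
    - [0.003,-0.0357,0,0,0,0]
    - [0.003,-0.0357,0,0,0,0]
    - [0.003,-0.0357,0,0,0,0]
    - [0.003,-0.0357,0,0,0,0]
    - [0,0,-0.03,0,0,0]

```text
clock: 5.13
position: [500.7, -23.6, 146.8]
tcp_rot: [[0.008, 0.991, 0.13], [-0.005, 0.13, -0.991], [-1.0, 0.007, 0.006]]
force: [3.0, -1.0, -1.6]
gripper_width: 58.8
```

Call:
arm_command:
  motion:
    - [0,0,-0.03,0,0,0]
    - [0,0,-0.03,0,0,0]
    - [0,0,0,0,0,0]
    - [0,0,0,0,0,0]
    - [0,0,0,0,0,0]

```text
clock: 5.55
position: [497.1, -13.1, 84.1]
tcp_rot: [[-0.001, 0.99, 0.143], [-0.0, 0.143, -0.99], [-1.0, -0.001, -0.0]]
force: [-1.2, -0.1, -1.6]
gripper_width: 58.6
```

Call:
arm_command:
  motion:
    - [0,0,-0.01,0,0,0]
    - [0,0,-0.01,0,0,0]
    - [0,0,-0.006,0,0,0]
    - [0,0,0,0,0,0]
    - [0,0,0,0,0,0]

```text
clock: 5.97
position: [497.0, -13.2, 57.9]
tcp_rot: [[-0.001, 0.99, 0.143], [0.0, 0.143, -0.99], [-1.0, -0.001, -0.0]]
force: [-0.2, -0.9, -2.2]
gripper_width: 58.7
```

Call:
arm_command:
  motion:
    - [0,0,-0.002,0,0,0]
    - [0,0,-0.002,0,0,0]
    - [0,0,-0.002,0,0,0]
    - [0,0,0,0,0,0]
    - [0,0,0,0,0,0]

```text
clock: 6.38
position: [497.4, -13.3, 52.2]
tcp_rot: [[-0.0, 0.99, 0.143], [-0.0, 0.143, -0.99], [-1.0, -0.0, 0.0]]
force: [-0.5, 0.3, -0.9]
gripper_width: 58.8
```

Call:
arm_command:
  motion:
    - [0,0,-0.001,0,0,0]
    - [0,0,0,0,0,0]
    - [0,0,0,0,0,0]

```text
clock: 6.63
position: [497.7, -13.3, 51.8]
tcp_rot: [[0.0, 0.99, 0.143], [0.0, 0.143, -0.99], [-1.0, 0.0, -0.0]]
force: [-1.8, -1.0, 4.1]
gripper_width: 58.6
```

Call:
arm_command:
  motion:
    - [0,0,0,0,0,0]
    - [0,0,0,0,0,0]
    - [0,0,0,0,0,0]
    - [0,0,0,0,0,0]
    - [0,0,0,0,0,0]
  jaw: 0.0854

```text
clock: 7.05
position: [497.6, -13.3, 51.2]
tcp_rot: [[0.0, 0.99, 0.143], [0.0, 0.143, -0.99], [-1.0, 0.0, 0.0]]
force: [0.3, 0.2, -0.4]
gripper_width: 85.3
```

Call:
arm_command:
  motion:
    - [0,0,0,0,0,0]
    - [0,0,0.02,0,0,0]
    - [0,0,0.04,0,0,0]
    - [0,0,0.04,0,0,0]
    - [0,0,0.03,0,0,0]

```text
clock: 7.47
position: [498.3, -13.3, 184.0]
tcp_rot: [[0.002, 0.99, 0.143], [0.0, 0.143, -0.99], [-1.0, 0.002, 0.0]]
force: [0.9, -0.1, 0.1]
gripper_width: 85.5
```

Call:
arm_command:
  motion:
    - [0,0,0,0,0,0]
    - [0,0,0,0,0,0]

```text
clock: 7.63
position: [499.5, -13.2, 183.8]
tcp_rot: [[0.006, 0.99, 0.143], [0.0, 0.143, -0.99], [-1.0, 0.006, 0.0]]
force: [-1.4, -0.1, -0.7]
gripper_width: 85.5
```

```bash
python3 - <<'E'
from h import *
s,im=snap("wrist","w3");print(s["position"],s["clock"])
i2=manip.camera("side")[:,:,::-1]
cv2.imwrite("pics/w3b.png",cv2.hconcat([cv2.resize(im,(400,300)),cv2.resize(i2[150:300,180:380],(400,300))]))
E
```

```text
[499.54 -13.2  183.8 ] 7.6333
```

View pics/w3b.png

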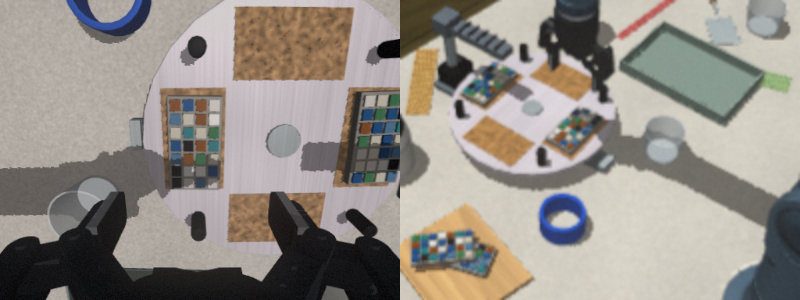

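Pictures 7–8: the plaque lies square on the load pad, centred once parallax is allowed for; the last place is empty and the cured plaque is still at the lamp. To turn the disc I'll hold the near-left post with its tips above the plaque tops, so first I go over that post and compute the arc.

Call:
arm_command:
  motion:
    - [-0.0009,0.0075,0,0,0,-6.92]
    - [-0.0009,0.0075,0,0,0,-6.92]
    - [-0.0009,0.0075,0,0,0,-6.92]
    - [-0.0009,0.0075,0,0,0,-6.92]
    - [-0.0009,0.0075,0,0,0,-6.92]
  jaw: 0.036
  squeeze: 20

```text
clock: 8.15
position: [491.0, 24.3, 178.6]
tcp_rot: [[-0.005, 0.893, -0.45], [-0.001, -0.45, -0.893], [-1.0, -0.004, 0.003]]
force: [-0.0, -0.2, 0.7]
gripper_width: 36.2
```

Call:
arm_command:
  motion:
    - [-0.0009,0.0075,0,0,0,-6.92]
    - [-0.0009,0.0075,0,0,0,-6.92]
    - [-0.0009,0.0075,0,0,0,-6.92]
    - [-0.0009,0.0075,0,0,0,-6.92]
    - [-0.0009,0.0075,0,0,0,-6.92]

```text
clock: 8.57
position: [486.5, 61.7, 178.7]
tcp_rot: [[-0.005, 0.48, -0.877], [-0.001, -0.877, -0.48], [-1.0, -0.001, 0.005]]
force: [0.3, 0.4, -0.4]
gripper_width: 36.0
```

Call:
arm_command:
  motion:
    - [-0.0009,0.0075,0,0,0,-6.92]
    - [-0.0009,0.0075,0,0,0,-6.92]
    - [-0.0009,0.0075,0,0,0,-6.92]
    - [0,0,-0.03,0,0,0]
    - [0,0,-0.03,0,0,0]

```text
clock: 8.98
position: [486.3, 85.2, 120.4]
tcp_rot: [[0.002, 0.145, -0.989], [0.001, -0.989, -0.145], [-1.0, -0.0, -0.002]]
force: [-0.8, 0.1, -0.7]
gripper_width: 36.1
```

Call:
arm_command:
  motion:
    - [0,0,0,0,0,0]
    - [0,0,0,0,0,0]
    - [0,0,0,0,0,0]

```text
clock: 9.23
position: [485.5, 84.0, 121.0]
tcp_rot: [[-0.001, 0.143, -0.99], [-0.0, -0.99, -0.143], [-1.0, 0.0, 0.001]]
force: [-0.1, -0.3, 0.4]
gripper_width: 35.8
```

```bash
python3 - <<'E'
import numpy as np
from workcell import manip
a=np.radians(np.linspace(135,226,21)+8.2);p=np.c_[601.5+142*np.cos(a),-0.5+142*np.sin(a)]
print(p[0],p[-1]);print(np.round(np.diff(p,axis=0)/1000,4).tolist())
s=manip.observe();print(s["position"],s["joint_pos"])
E
```

```text
[487.79614533  84.56135099] [ 518.43601015 -115.6710623 ]
[[-0.0064, -0.0093], [-0.0056, -0.0098], [-0.0048, -0.0102], [-0.004, -0.0105], [-0.0032, -0.0108], [-0.0023, -0.011], [-0.0014, -0.0112], [-0.0005, -0.0113], [0.0004, -0.0113], [0.0013, -0.0112], [0.0021, -0.0111], [0.003, -0.0109], [0.0039, -0.0106], [0.0047, -0.0102], [0.0055, -0.0098], [0.0063, -0.0094], [0.007, -0.0089], [0.0077, -0.0083], [0.0083, -0.0076], [0.0089, -0.007]]
[485.47531212  83.97403006 121.01789194] [-18.28623605  12.99131358   4.04092442 118.44407987  -1.20014922
  48.6862837  -95.32860821]
```

Call:
arm_command:
  motion:
    - [0.0023,0.0006,-0.02,0,0,0]
    - [0,0,-0.02,0,0,0]
    - [0,0,-0.011,0,0,0]
    - [0,0,0,0,0,0]
    - [0,0,0,0,0,0]

```text
clock: 9.65
position: [488.4, 84.7, 70.8]
tcp_rot: [[0.0, 0.143, -0.99], [-0.0, -0.99, -0.143], [-1.0, 0.0, -0.0]]
force: [-0.2, -0.2, 0.5]
gripper_width: 35.8
```

Call:
arm_command:
  motion:
    - [0,0,0,0,0,0]
    - [0,0,0,0,0,0]
    - [0,0,0,0,0,0]
    - [0,0,0,0,0,0]
    - [0,0,0,0,0,0]
  jaw: 0.012

```text
clock: 10.07
position: [489.6, 84.8, 71.7]
tcp_rot: [[0.003, 0.143, -0.99], [0.0, -0.99, -0.143], [-1.0, 0.0, -0.003]]
force: [0.2, -1.1, 5.5]
gripper_width: 17.1
```

Call:
arm_command:
  motion:
    - [-0.0064,-0.0093,0,0,0,0]
    - [-0.0056,-0.0098,0,0,0,0]
    - [-0.0048,-0.0102,0,0,0,0]
    - [-0.004,-0.0105,0,0,0,0]
    - [-0.0032,-0.0108,0,0,0,0]

```text
clock: 10.48
position: [465.0, 40.7, 71.7]
tcp_rot: [[0.003, 0.149, -0.989], [0.007, -0.989, -0.149], [-1.0, -0.007, -0.004]]
force: [-3.0, 10.0, 6.6]
gripper_width: 16.8
```

Call:
arm_command:
  motion:
    - [-0.0023,-0.011,0,0,0,0]
    - [-0.0014,-0.0112,0,0,0,0]
    - [-0.0005,-0.0113,0,0,0,0]
    - [0.0004,-0.0113,0,0,0,0]
    - [0.0013,-0.0112,0,0,0,0]

```text
clock: 10.9
position: [458.6, -18.6, 70.9]
tcp_rot: [[-0.007, 0.147, -0.989], [0.004, -0.989, -0.147], [-1.0, -0.005, 0.006]]
force: [-5.1, 3.6, 9.8]
gripper_width: 17.1
```

Call:
arm_command:
  motion:
    - [0.0021,-0.0111,0,0,0,0]
    - [0.003,-0.0109,0,0,0,0]
    - [0.0039,-0.0106,0,0,0,0]
    - [0.0047,-0.0102,0,0,0,0]
    - [0.0055,-0.0098,0,0,0,0]

```text
clock: 11.32
position: [479.5, -73.5, 70.5]
tcp_rot: [[-0.003, 0.145, -0.989], [0.002, -0.989, -0.145], [-1.0, -0.002, 0.002]]
force: [0.0, 2.4, 2.6]
gripper_width: 17.0
```

Call:
arm_command:
  motion:
    - [0.0063,-0.0094,0,0,0,0]
    - [0.007,-0.0089,0,0,0,0]
    - [0.0077,-0.0083,0,0,0,0]
    - [0.0083,-0.0076,0,0,0,0]
    - [0.0078,-0.006,0,0,0,0]

```text
clock: 11.73
position: [518.5, -115.7, 70.3]
tcp_rot: [[-0.001, 0.143, -0.99], [-0.0, -0.99, -0.143], [-1.0, -0.0, 0.001]]
force: [-8.1, 4.8, 9.9]
gripper_width: 17.4
```

Call:
arm_command:
  motion:
    - [0,0,0,0,0,0]
    - [0,0,0,0,0,0]
    - [0,0,0,0,0,0]
    - [0,0,0,0,0,0]

```text
clock: 12.07
position: [517.8, -115.1, 70.3]
tcp_rot: [[-0.001, 0.143, -0.99], [0.0, -0.99, -0.143], [-1.0, -0.0, 0.001]]
force: [-4.0, 0.2, 6.0]
gripper_width: 16.8
```

Call:
arm_command:
  motion:
    - [0,0,0,0,0,0]
    - [0,0,0,0,0,0]
    - [0,0,0.02,0,0,0]
    - [0,0,0.04,0,0,0]
    - [0,0,0.04,0,0,0]
  jaw: 0.036

```text
clock: 12.48
position: [516.5, -114.5, 169.2]
tcp_rot: [[-0.004, 0.143, -0.99], [0.0, -0.99, -0.143], [-1.0, -0.001, 0.004]]
force: [1.4, 0.2, 0.3]
gripper_width: 36.0
```

Call:
arm_command:
  motion:
    - [-0.0015,0.0391,0.01,0,0,6.26]
    - [-0.0015,0.0391,0.01,0,0,6.26]
    - [-0.0015,0.0391,0.01,0,0,6.26]
    - [-0.0015,0.0391,0.01,0,0,6.26]
    - [-0.0015,0.0391,0.01,0,0,6.26]
  jaw: 0.0854
  squeeze: 40

```text
clock: 12.9
position: [510.7, 82.5, 220.8]
tcp_rot: [[0.002, 0.64, -0.768], [0.0, -0.768, -0.64], [-1.0, 0.001, -0.001]]
force: [1.8, 0.3, -0.2]
gripper_width: 85.1
```

Call:
arm_command:
  motion:
    - [-0.0015,0.0391,0.01,0,0,6.26]
    - [-0.0015,0.0391,0.01,0,0,6.26]
    - [-0.0015,0.0391,0.01,0,0,0]
    - [-0.0015,0.0391,0,0,0,0]
    - [-0.0015,0.0391,0,0,0,0]

```text
clock: 13.32
position: [503.7, 278.7, 251.2]
tcp_rot: [[0.003, 0.788, -0.615], [0.002, -0.615, -0.788], [-1.0, 0.001, -0.003]]
force: [0.3, -0.5, -0.2]
gripper_width: 85.5
```

Call:
arm_command:
  motion:
    - [-0.0015,0.0391,0,0,0,0]
    - [-0.0015,0.0391,0,0,0,0]
    - [0,0,0,0,0,0]
    - [0,0,0,0,0,0]
    - [0,0,0,0,0,0]

```text
clock: 13.73
position: [500.3, 354.2, 249.5]
tcp_rot: [[-0.0, 0.789, -0.615], [-0.001, -0.615, -0.789], [-1.0, 0.001, 0.001]]
force: [-0.3, -0.1, -0.3]
gripper_width: 85.7
```

```bash
python3 - <<'E'
from h import *
s,im=snap("wrist","w4");print(s["position"],s["tcp_rot"][:,1],s["clock"])
i2=manip.camera("side")[:,:,::-1];cv2.imwrite("pics/side4.png",i2)
b=cv2.resize(i2[160:280,195:305],(400,436),interpolation=cv2.INTER_CUBIC)
a=cv2.resize(im,(400,300));a=cv2.copyMakeBorder(a,0,136,0,0,cv2.BORDER_CONSTANT)
x0=im[60:250,130:380]
a=cv2.resize(im[40:258,150:350],(400,436),interpolation=cv2.INTER_CUBIC)
cv2.imwrite("pics/w4b.png",cv2.hconcat([a,b]))
E
```

```text
[500.28 354.22 249.53] [ 0.79 -0.61  0.  ] 13.7333
```

View pics/w4b.png

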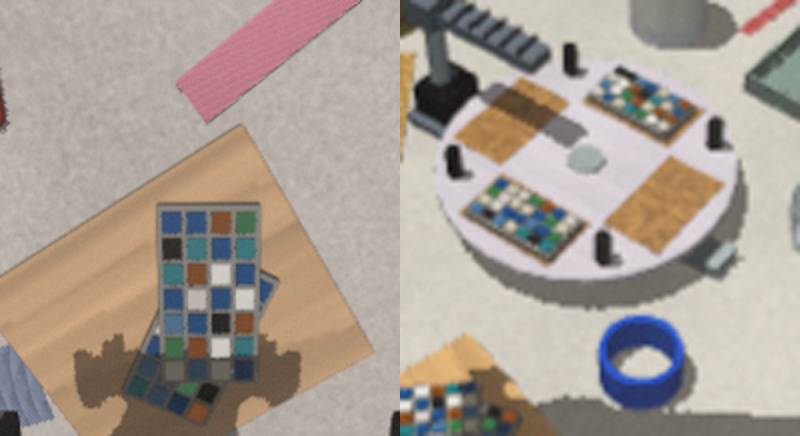

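Picture 9: the disc is in its first click, the top plaque is at the next place and the cured one at the last place. Mid corners in the crop are (157, 204), (259, 203), (259, 382) and (158, 380).

```bash
python3 - <<'E'
from fitp import *
c=cam("wrist",ld("w4"));k=lambda p:tuple(np.array(p)/2+[150,40])
print("mid",*plaque(c,{(1,1):k((157,204)),(1,-1):k((259,203)),(-1,-1):k((259,382)),(-1,1):k((158,380))},40))
print("low",*plaque(c,{(1,-1):k((279,280)),(-1,-1):k((204,425)),(-1,1):k((122,390))},26))
E
```

```text
mid 482.26077543187415 327.38969869112765 52.17577959941699 [[-0.47  1.56]
 [ 1.59 -0.59]
 [-0.77  0.63]
 [-0.35 -1.6 ]]
low 458.718635138054 307.3656008999198 27.248213675238016 [[ 1.77  0.17]
 [-0.09 -0.79]
 [-1.68  0.62]]
```

Call:
arm_command:
  motion:
    - [-0.009,-0.0135,-0.03,0,0,0]
    - [-0.009,-0.0135,-0.03,0,0,0]
    - [0,0,-0.03,0,0,0]
    - [0,0,-0.03,0,0,0]
    - [0,0,-0.03,0,0,0]

```text
clock: 14.25
position: [483.2, 324.8, 99.6]
tcp_rot: [[0.002, 0.786, -0.618], [-0.0, -0.618, -0.786], [-1.0, 0.002, -0.001]]
force: [-0.1, 0.5, -0.8]
gripper_width: 85.2
```

Call:
arm_command:
  motion:
    - [0,0,-0.03,0,0,0]
    - [0,0,0,0,0,0]
    - [0,0,0,0,0,0]
    - [0,0,0,0,0,0]

```text
clock: 14.58
position: [483.6, 327.3, 71.9]
tcp_rot: [[0.002, 0.787, -0.616], [0.001, -0.616, -0.787], [-1.0, 0.001, -0.002]]
force: [0.9, 0.8, 0.3]
gripper_width: 85.4
```

Call:
arm_command:
  motion:
    - [-0.001,0,-0.015,0,0,0]
    - [0,0,-0.015,0,0,0]
    - [0,0,-0.008,0,0,0]
    - [0,0,-0.006,0,0,0]
    - [0,0,0,0,0,0]

```text
clock: 15.0
position: [481.3, 327.5, 26.6]
tcp_rot: [[0.0, 0.788, -0.615], [0.0, -0.615, -0.788], [-1.0, 0.0, -0.0]]
force: [-0.0, 0.3, -0.8]
gripper_width: 85.2
```

Call:
arm_command:
  motion:
    - [0,0,0,0,0,0]
    - [0,0,0,0,0,0]
    - [0,0,0,0,0,0]
    - [0,0,0,0,0,0]
    - [0,0,0,0,0,0]
  jaw: 0.05

```text
clock: 15.42
position: [482.0, 328.4, 27.8]
tcp_rot: [[0.002, 0.789, -0.615], [0.001, -0.615, -0.789], [-1.0, 0.001, -0.002]]
force: [-0.0, -0.4, 6.3]
gripper_width: 58.9
```

Call:
arm_command:
  motion:
    - [0,0,0,0,0,0]
    - [0,0,0,0,0,0]
    - [0,0,0,0,0,0]

```text
clock: 15.67
position: [482.0, 328.4, 27.8]
tcp_rot: [[0.002, 0.789, -0.615], [0.001, -0.615, -0.789], [-1.0, 0.001, -0.002]]
force: [-0.2, -0.7, 5.5]
gripper_width: 58.7
```

Call:
arm_command:
  motion:
    - [0,0,0.008,0,0,0]
    - [0,0,0.015,0,0,0]
    - [0,0,0.03,0,0,0]
    - [0,0,0.035,0,0,0]
    - [0,0,0.035,0,0,0]

```text
clock: 16.08
position: [479.2, 326.4, 149.0]
tcp_rot: [[-0.004, 0.789, -0.615], [-0.002, -0.615, -0.789], [-1.0, -0.001, 0.004]]
force: [1.3, 0.6, -1.8]
gripper_width: 58.8
```

Call:
arm_command:
  motion:
    - [0.0017,-0.0382,0.005,0,0,6.59]
    - [0.0017,-0.0382,0.005,0,0,6.59]
    - [0.0017,-0.0382,0.005,0,0,6.59]
    - [0.0017,-0.0382,0,0,0,6.59]
    - [0.0017,-0.0382,0,0,0,6.59]

```text
clock: 16.5
position: [488.5, 136.9, 164.3]
tcp_rot: [[-0.0, 0.996, -0.089], [-0.0, -0.089, -0.996], [-1.0, -0.0, 0.0]]
force: [0.8, 1.1, -2.2]
gripper_width: 58.5
```

Call:
arm_command:
  motion:
    - [0.0017,-0.0382,0,0,0,6.59]
    - [0.0017,-0.0382,0,0,0,6.59]
    - [0.0017,-0.0382,0,0,0,0]
    - [0.0017,-0.0382,0,0,0,0]
    - [0,0,-0.02,0,0,0]

```text
clock: 16.92
position: [498.8, -20.8, 147.4]
tcp_rot: [[0.007, 0.994, 0.109], [-0.006, 0.109, -0.994], [-1.0, 0.007, 0.007]]
force: [1.1, -1.3, -2.4]
gripper_width: 58.7
```

Call:
arm_command:
  motion:
    - [0,0,-0.03,0,0,0]
    - [0,0,-0.02,0,0,0]
    - [0,0,0,0,0,0]
    - [0,0,0,0,0,0]
    - [0,0,0,0,0,0]

```text
clock: 17.33
position: [496.7, -9.3, 95.1]
tcp_rot: [[0.001, 0.992, 0.123], [0.0, 0.123, -0.992], [-1.0, 0.001, -0.0]]
force: [1.3, 1.0, -1.8]
gripper_width: 58.6
```

Call:
arm_command:
  motion:
    - [0.0009,-0.0057,-0.005,0,0,1.1]
    - [0,0,-0.012,0,0,0]
    - [0,0,-0.012,0,0,0]
    - [0,0,-0.006,0,0,0]
    - [0,0,0,0,0,0]

```text
clock: 17.75
position: [497.0, -15.0, 59.4]
tcp_rot: [[-0.0, 0.99, 0.142], [0.0, 0.142, -0.99], [-1.0, -0.0, -0.0]]
force: [-0.9, 0.7, -3.1]
gripper_width: 58.7
```

Call:
arm_command:
  motion:
    - [0,0,-0.002,0,0,0]
    - [0,0,-0.002,0,0,0]
    - [0,0,-0.002,0,0,0]
    - [0,0,0,0,0,0]
    - [0,0,0,0,0,0]

```text
clock: 18.17
position: [497.2, -15.3, 53.5]
tcp_rot: [[0.0, 0.99, 0.142], [0.0, 0.142, -0.99], [-1.0, 0.0, 0.0]]
force: [0.0, 0.1, -2.9]
gripper_width: 58.8
```

Same sequence: set it down, release, go to the post.

Call:
arm_command:
  motion:
    - [0,0,-0.001,0,0,0]
    - [0,0,-0.001,0,0,0]
    - [0,0,0,0,0,0]
    - [0,0,0,0,0,0]

```text
clock: 18.5
position: [497.4, -15.4, 51.8]
tcp_rot: [[0.0, 0.99, 0.142], [-0.0, 0.142, -0.99], [-1.0, 0.0, 0.0]]
force: [-1.3, -0.3, 2.6]
gripper_width: 58.6
```

Call:
arm_command:
  motion:
    - [0,0,0,0,0,0]
    - [0,0,0,0,0,0]
    - [0,0,0,0,0,0]
    - [0,0,0,0,0,0]
    - [0,0,0,0,0,0]
  jaw: 0.0854

```text
clock: 18.92
position: [497.2, -15.3, 51.2]
tcp_rot: [[0.0, 0.99, 0.142], [0.0, 0.142, -0.99], [-1.0, 0.0, 0.0]]
force: [0.1, 0.0, -0.7]
gripper_width: 85.1
```

Call:
arm_command:
  motion:
    - [0,0,0,0,0,0]
    - [0,0,0.02,0,0,0]
    - [0,0,0.04,0,0,0]
    - [0,0,0.04,0,0,0]
    - [0,0,0.03,0,0,0]

```text
clock: 19.33
position: [497.9, -15.3, 184.0]
tcp_rot: [[0.003, 0.99, 0.142], [0.0, 0.142, -0.99], [-1.0, 0.002, 0.0]]
force: [0.8, 0.3, 0.8]
gripper_width: 85.4
```

```bash
python3 - <<'E'
from h import *
s,im=snap("wrist","w5");print(s["position"],s["clock"])
i2=manip.camera("side")[:,:,::-1]
cv2.imwrite("pics/w5b.png",cv2.hconcat([cv2.resize(im,(400,300)),cv2.resize(i2[150:300,180:380],(400,300))]))
E
```

```text
[497.86 -15.29 184.02] 19.3333
```

View pics/w5b.png

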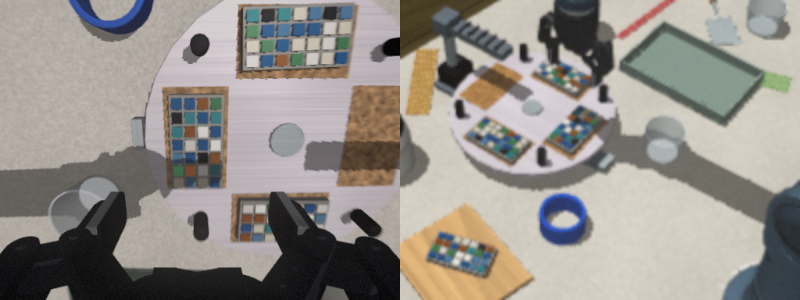

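Picture 10: the mid plaque is square on the load pad, top at next, cured at last. Second click.

Call:
arm_command:
  motion:
    - [-0.0007,0.0077,0,0,0,-6.92]
    - [-0.0007,0.0077,0,0,0,-6.92]
    - [-0.0007,0.0077,0,0,0,-6.92]
    - [-0.0007,0.0077,0,0,0,-6.92]
    - [-0.0007,0.0077,0,0,0,-6.92]
  jaw: 0.036
  squeeze: 20

```text
clock: 19.85
position: [492.7, 23.4, 180.2]
tcp_rot: [[-0.002, 0.893, -0.451], [-0.0, -0.451, -0.893], [-1.0, -0.001, 0.001]]
force: [0.1, -0.3, 0.4]
gripper_width: 36.3
```

Call:
arm_command:
  motion:
    - [-0.0007,0.0077,0,0,0,-6.92]
    - [-0.0007,0.0077,0,0,0,-6.92]
    - [-0.0007,0.0077,0,0,0,-6.92]
    - [-0.0007,0.0077,0,0,0,-6.92]
    - [-0.0007,0.0077,0,0,0,-6.92]

```text
clock: 20.27
position: [489.2, 61.9, 180.1]
tcp_rot: [[-0.002, 0.479, -0.878], [-0.0, -0.878, -0.479], [-1.0, -0.001, 0.002]]
force: [0.6, -0.0, -0.1]
gripper_width: 36.1
```

Call:
arm_command:
  motion:
    - [-0.0007,0.0077,0,0,0,-6.92]
    - [-0.0007,0.0077,0,0,0,-6.92]
    - [-0.0007,0.0077,0,0,0,-6.92]
    - [0,0,-0.03,0,0,0]
    - [0,0,-0.03,0,0,0]

```text
clock: 20.68
position: [489.8, 86.1, 121.8]
tcp_rot: [[0.005, 0.144, -0.99], [0.001, -0.99, -0.144], [-1.0, -0.001, -0.005]]
force: [-0.8, 1.2, -1.1]
gripper_width: 36.3
```

Call:
arm_command:
  motion:
    - [0,0,0,0,0,0]
    - [0,0,0,0,0,0]
    - [0,0,0,0,0,0]

```text
clock: 20.93
position: [488.3, 84.7, 121.7]
tcp_rot: [[0.0, 0.142, -0.99], [0.0, -0.99, -0.142], [-1.0, -0.0, -0.0]]
force: [-0.1, 0.7, 0.3]
gripper_width: 36.0
```

Call:
arm_command:
  motion:
    - [0,0,-0.02,0,0,0]
    - [0,0,-0.02,0,0,0]
    - [0,0,-0.011,0,0,0]
    - [0,0,0,0,0,0]
    - [0,0,0,0,0,0]

```text
clock: 21.35
position: [488.4, 84.7, 70.9]
tcp_rot: [[0.0, 0.142, -0.99], [0.0, -0.99, -0.142], [-1.0, -0.0, -0.0]]
force: [0.4, -0.1, 0.4]
gripper_width: 35.9
```

Call:
arm_command:
  motion:
    - [0,0,0,0,0,0]
    - [0,0,0,0,0,0]
    - [0,0,0,0,0,0]
    - [0,0,0,0,0,0]
    - [0,0,0,0,0,0]
  jaw: 0.012

```text
clock: 21.77
position: [489.7, 84.7, 71.8]
tcp_rot: [[0.003, 0.142, -0.99], [0.0, -0.99, -0.142], [-1.0, 0.0, -0.003]]
force: [-0.1, -1.7, 6.1]
gripper_width: 17.2
```

Call:
arm_command:
  motion:
    - [-0.0064,-0.0093,0,0,0,0]
    - [-0.0056,-0.0098,0,0,0,0]
    - [-0.0048,-0.0102,0,0,0,0]
    - [-0.004,-0.0105,0,0,0,0]
    - [-0.0032,-0.0108,0,0,0,0]

```text
clock: 22.18
position: [465.1, 40.5, 71.7]
tcp_rot: [[0.003, 0.148, -0.989], [0.007, -0.989, -0.148], [-1.0, -0.007, -0.004]]
force: [-3.7, 10.1, 7.5]
gripper_width: 17.1
```

Call:
arm_command:
  motion:
    - [-0.0023,-0.011,0,0,0,0]
    - [-0.0014,-0.0112,0,0,0,0]
    - [-0.0005,-0.0113,0,0,0,0]
    - [0.0004,-0.0113,0,0,0,0]
    - [0.0013,-0.0112,0,0,0,0]

```text
clock: 22.6
position: [458.5, -18.6, 71.0]
tcp_rot: [[-0.007, 0.147, -0.989], [0.004, -0.989, -0.147], [-1.0, -0.004, 0.006]]
force: [-8.7, 4.3, 13.5]
gripper_width: 17.2
```

Call:
arm_command:
  motion:
    - [0.0021,-0.0111,0,0,0,0]
    - [0.003,-0.0109,0,0,0,0]
    - [0.0039,-0.0106,0,0,0,0]
    - [0.0047,-0.0102,0,0,0,0]
    - [0.0055,-0.0098,0,0,0,0]

```text
clock: 23.02
position: [479.7, -73.3, 70.6]
tcp_rot: [[-0.002, 0.144, -0.99], [0.002, -0.99, -0.144], [-1.0, -0.002, 0.002]]
force: [-1.4, 2.3, 3.0]
gripper_width: 17.1
```

Call:
arm_command:
  motion:
    - [0.0063,-0.0094,0,0,0,0]
    - [0.007,-0.0089,0,0,0,0]
    - [0.0077,-0.0083,0,0,0,0]
    - [0.0083,-0.0076,0,0,0,0]
    - [0.0078,-0.006,0,0,0,0]

```text
clock: 23.43
position: [518.4, -115.8, 70.3]
tcp_rot: [[-0.0, 0.142, -0.99], [-0.0, -0.99, -0.142], [-1.0, 0.0, 0.0]]
force: [-6.5, 4.9, 11.3]
gripper_width: 17.3
```

Call:
arm_command:
  motion:
    - [0,0,0,0,0,0]
    - [0,0,0,0,0,0]
    - [0,0,0,0,0,0]
    - [0,0,0,0,0,0]

```text
clock: 23.77
position: [517.5, -115.1, 70.3]
tcp_rot: [[-0.002, 0.142, -0.99], [0.0, -0.99, -0.142], [-1.0, -0.0, 0.002]]
force: [-2.5, 0.6, 6.4]
gripper_width: 17.2
```

Call:
arm_command:
  motion:
    - [0,0,0,0,0,0]
    - [0,0,0,0,0,0]
    - [0,0,0.02,0,0,0]
    - [0,0,0.04,0,0,0]
    - [0,0,0.04,0,0,0]
  jaw: 0.036

```text
clock: 24.18
position: [516.0, -114.7, 169.1]
tcp_rot: [[-0.005, 0.142, -0.99], [0.0, -0.99, -0.142], [-1.0, -0.001, 0.005]]
force: [1.1, -0.1, 0.3]
gripper_width: 36.6
```

Call:
arm_command:
  motion:
    - [-0.0014,0.01,0.006,0,0,6.92]
    - [-0.0014,0.01,0.006,0,0,6.92]
    - [-0.0014,0.01,0.006,0,0,6.92]
    - [-0.0014,0.01,0.006,0,0,6.92]
    - [-0.0014,0.01,0.006,0,0,6.92]
  jaw: 0.0854
  squeeze: 40

```text
clock: 24.6
position: [511.0, -64.6, 200.3]
tcp_rot: [[0.0, 0.683, -0.73], [-0.0, -0.73, -0.683], [-1.0, 0.0, -0.0]]
force: [0.7, -0.1, 1.3]
gripper_width: 85.3
```

Call:
arm_command:
  motion:
    - [-0.0014,0.01,0,0,0,6.92]
    - [-0.0014,0.01,0,0,0,6.92]
    - [-0.0014,0.01,0,0,0,6.92]
    - [-0.0014,0.01,0,0,0,6.92]
    - [-0.0014,0.01,0,0,0,6.92]

```text
clock: 25.02
position: [504.0, -14.5, 199.8]
tcp_rot: [[0.0, 0.977, -0.213], [0.0, -0.213, -0.977], [-1.0, 0.0, -0.0]]
force: [0.4, 0.0, -0.8]
gripper_width: 85.1
```

Call:
arm_command:
  motion:
    - [-0.0014,0.01,0,0,0,6.92]
    - [-0.0014,0.01,0,0,0,6.92]
    - [-0.0014,0.01,0,0,0,6.92]
    - [0,0,0,0,0,0]
    - [0,0,0,0,0,0]

```text
clock: 25.43
position: [499.8, 15.5, 200.0]
tcp_rot: [[-0.0, 0.99, 0.14], [-0.0, 0.14, -0.99], [-1.0, -0.0, 0.0]]
force: [-0.9, -0.0, 0.4]
gripper_width: 85.6
```

```bash
python3 - <<'E'
from h import *
s,im=snap("wrist","w6");print(s["position"],s["tcp_rot"][:,1],s["clock"])
i2=manip.camera("side")[:,:,::-1]
a=cv2.resize(im[20:270,30:330],None,fx=1.6,fy=1.6,interpolation=cv2.INTER_CUBIC)
b=cv2.resize(i2[140:280,180:290],(314,400),interpolation=cv2.INTER_CUBIC)
cv2.imwrite("pics/w6b.png",cv2.hconcat([a,b]))
E
```

```text
[499.76  15.47 199.96] [ 0.99  0.14 -0.  ] 25.4333
```

View pics/w6b.png

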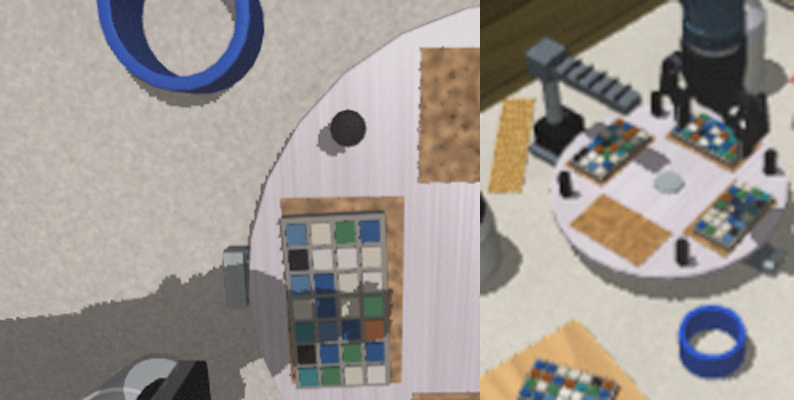

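Picture 11: the cured plaque is at the load place, shifted slightly outward, with corners in the crop at (282, 215), (385, 211), (390, 382) and (294, 386).

```bash
python3 - <<'E'
from fitp import *
c=cam("wrist",ld("w6"));k=lambda p:tuple(np.array(p)/1.6+[30,20])
print("cured",*plaque(c,{(1,1):k((282,215)),(1,-1):k((385,211)),(-1,-1):k((390,382)),(-1,1):k((294,386))},64))
E
```

```text
cured 494.01790402536733 -16.238501484632284 100.18071777851833 [[-1.43  0.82]
 [ 0.89  1.15]
 [ 0.33 -1.28]
 [ 0.21 -0.69]]
```

Call:
arm_command:
  motion:
    - [-0.0058,-0.0315,0,0,0,2]
    - [0,0,-0.03,0,0,0]
    - [0,0,-0.03,0,0,0]
    - [0,0,-0.03,0,0,0]
    - [0,0,-0.02,0,0,0]

```text
clock: 25.95
position: [492.3, -17.8, 87.8]
tcp_rot: [[-0.003, 0.985, 0.172], [-0.001, 0.172, -0.985], [-1.0, -0.003, 0.0]]
force: [0.8, 0.6, 0.1]
gripper_width: 85.7
```

Call:
arm_command:
  motion:
    - [0,0,-0.015,0,0,0]
    - [0,0,-0.015,0,0,0]
    - [0,0,-0.008,0,0,0]
    - [0,0,0,0,0,0]
    - [0,0,0,0,0,0]

```text
clock: 26.37
position: [493.8, -16.8, 52.2]
tcp_rot: [[-0.0, 0.985, 0.175], [-0.0, 0.175, -0.985], [-1.0, -0.001, 0.0]]
force: [-0.6, -1.0, -0.3]
gripper_width: 85.1
```

Call:
arm_command:
  motion:
    - [0,0,0,0,0,0]
    - [0,0,0,0,0,0]
    - [0,0,0,0,0,0]
    - [0,0,0,0,0,0]
    - [0,0,0,0,0,0]
  jaw: 0.05

```text
clock: 26.78
position: [494.7, -16.3, 53.8]
tcp_rot: [[0.002, 0.984, 0.176], [-0.0, 0.176, -0.984], [-1.0, 0.002, 0.001]]
force: [-2.0, -0.7, 5.9]
gripper_width: 58.7
```

Call:
arm_command:
  motion:
    - [0,0,0,0,0,0]
    - [0,0,0,0,0,0]
    - [0,0,0,0,0,0]

```text
clock: 27.03
position: [494.7, -16.3, 53.8]
tcp_rot: [[0.002, 0.984, 0.176], [-0.0, 0.176, -0.984], [-1.0, 0.002, 0.001]]
force: [-1.7, -0.2, 5.5]
gripper_width: 58.7
```

Call:
arm_command:
  motion:
    - [0,0,0.01,0,0,0]
    - [0,0,0.025,0,0,0]
    - [0,0,0.03,0,0,0]
    - [0,0,0.03,0,0,0]
    - [0,0,0.025,0,0,0]

```text
clock: 27.45
position: [493.9, -16.0, 174.6]
tcp_rot: [[0.002, 0.984, 0.176], [0.0, 0.176, -0.984], [-1.0, 0.002, 0.0]]
force: [0.3, 0.5, -1.0]
gripper_width: 58.3
```

Call:
arm_command:
  motion:
    - [-0.0045,-0.0391,0,0,0,-2.4]
    - [-0.0045,-0.0391,0,0,0,-2.4]
    - [-0.0045,-0.0391,0,0,0,0]
    - [-0.0045,-0.0391,0,0,0,0]
    - [-0.0045,-0.0391,0,0,0,0]

```text
clock: 27.87
position: [470.5, -213.1, 172.9]
tcp_rot: [[0.001, 0.996, 0.094], [-0.0, 0.094, -0.996], [-1.0, 0.001, 0.0]]
force: [0.9, 0.4, -1.9]
gripper_width: 58.4
```

Call:
arm_command:
  motion:
    - [-0.0045,-0.0391,0,0,0,0]
    - [-0.0045,-0.0391,0,0,0,0]
    - [-0.0045,-0.0391,0,0,0,0]
    - [0,0,-0.03,0,0,0]
    - [0,0,-0.03,0,0,0]

```text
clock: 28.28
position: [458.3, -335.0, 114.7]
tcp_rot: [[0.006, 0.996, 0.086], [-0.006, 0.086, -0.996], [-1.0, 0.006, 0.006]]
force: [-0.2, 1.5, -3.0]
gripper_width: 58.6
```

Call:
arm_command:
  motion:
    - [0,0,-0.025,0,0,0]
    - [0,0,-0.02,0,0,0]
    - [0,0,-0.015,0,0,0]
    - [0,0,0,0,0,0]
    - [0,0,0,0,0,0]

```text
clock: 28.7
position: [457.0, -328.2, 51.7]
tcp_rot: [[-0.002, 0.996, 0.094], [0.001, 0.094, -0.996], [-1.0, -0.002, -0.002]]
force: [1.3, -0.1, -1.1]
gripper_width: 58.7
```

Call:
arm_command:
  motion:
    - [0,0,0,0,0,0]
    - [0,0,0,0,0,0]

```text
clock: 28.87
position: [459.1, -329.7, 54.0]
tcp_rot: [[0.003, 0.996, 0.093], [-0.002, 0.093, -0.996], [-1.0, 0.003, 0.002]]
force: [1.0, -0.6, -0.0]
gripper_width: 58.2
```

Lower to about 9 mm, then ease down.

Call:
arm_command:
  motion:
    - [0,0,-0.015,0,0,0]
    - [0,0,-0.015,0,0,0]
    - [0,0,-0.01,0,0,0]
    - [0,0,-0.002,0,0,0]
    - [0,0,0,0,0,0]

```text
clock: 29.28
position: [457.5, -328.7, 10.1]
tcp_rot: [[-0.001, 0.996, 0.093], [0.0, 0.093, -0.996], [-1.0, -0.001, -0.001]]
force: [-0.7, 0.3, -1.7]
gripper_width: 58.0
```

Call:
arm_command:
  motion:
    - [0,0,-0.002,0,0,0]
    - [0,0,-0.001,0,0,0]
    - [0,0,0,0,0,0]
    - [0,0,0,0,0,0]

```text
clock: 29.62
position: [458.4, -329.4, 7.9]
tcp_rot: [[0.001, 0.996, 0.093], [-0.001, 0.093, -0.996], [-1.0, 0.001, 0.001]]
force: [-0.2, -0.6, -1.0]
gripper_width: 58.3
```

Call:
arm_command:
  motion:
    - [0,0,-0.001,0,0,0]
    - [0,0,0,0,0,0]
    - [0,0,0,0,0,0]

```text
clock: 29.87
position: [458.4, -329.4, 7.9]
tcp_rot: [[0.001, 0.996, 0.093], [-0.001, 0.093, -0.996], [-1.0, 0.001, 0.001]]
force: [-1.6, 1.1, 5.7]
gripper_width: 58.5
```

Call:
arm_command:
  motion:
    - [0,0,0,0,0,0]
    - [0,0,0,0,0,0]
    - [0,0,0,0,0,0]
    - [0,0,0,0,0,0]
    - [0,0,0,0,0,0]
  jaw: 0.0854

```text
clock: 30.28
position: [457.7, -328.9, 6.1]
tcp_rot: [[-0.0, 0.996, 0.093], [0.0, 0.093, -0.996], [-1.0, -0.0, -0.0]]
force: [-0.4, -0.1, 1.1]
gripper_width: 85.1
```

Call:
arm_command:
  motion:
    - [0,0,0.02,0,0,0]
    - [0,0,0.04,0,0,0]
    - [0,0,0.04,0,0,0]
    - [0,0,0.04,0,0,0]
    - [0,0,0.04,0,0,0]

```text
clock: 30.7
position: [457.2, -328.7, 187.8]
tcp_rot: [[-0.001, 0.996, 0.093], [0.0, 0.093, -0.996], [-1.0, -0.001, -0.0]]
force: [0.3, -0.1, 0.2]
gripper_width: 85.5
```

Call:
arm_command:
  motion:
    - [0.0018,0.0384,0.01,0,0,-6.74]
    - [0.0018,0.0384,0.01,0,0,-6.74]
    - [0.0018,0.0384,0.01,0,0,-6.74]
    - [0.0018,0.0384,0.01,0,0,-6.74]
    - [0.0018,0.0384,0,0,0,-6.74]

```text
clock: 31.12
position: [467.9, -143.2, 227.2]
tcp_rot: [[0.004, 0.888, -0.459], [-0.001, -0.459, -0.888], [-1.0, 0.004, -0.001]]
force: [1.0, 0.4, 0.1]
gripper_width: 85.6
```

Call:
arm_command:
  motion:
    - [0.0018,0.0384,0,0,0,-6.74]
    - [0.0018,0.0384,0,0,0,-6.74]
    - [0.0018,0.0384,0,0,0,-6.74]
    - [0.0018,0.0384,0,0,0,-6.74]
    - [0.0018,0.0384,0,0,0,-6.74]

```text
clock: 31.53
position: [475.1, 32.8, 225.0]
tcp_rot: [[0.0, 0.528, -0.849], [0.0, -0.849, -0.528], [-1.0, 0.0, -0.0]]
force: [1.0, 0.1, -0.4]
gripper_width: 85.5
```

Call:
arm_command:
  motion:
    - [0.0018,0.0384,0,0,0,0]
    - [0.0018,0.0384,0,0,0,0]
    - [0.0018,0.0384,0,0,0,0]
    - [0.0018,0.0384,0,0,0,0]
    - [0.0018,0.0384,0,0,0,0]

```text
clock: 31.95
position: [484.2, 224.8, 224.9]
tcp_rot: [[0.0, 0.532, -0.847], [-0.0, -0.847, -0.532], [-1.0, 0.0, -0.0]]
force: [1.0, -0.3, 0.2]
gripper_width: 85.3
```

Call:
arm_command:
  motion:
    - [0.0018,0.0384,0,0,0,0]
    - [0.0018,0.0384,0,0,0,0]
    - [0,0,0,0,0,0]
    - [0,0,0,0,0,0]
    - [0,0,0,0,0,0]

```text
clock: 32.37
position: [488.0, 299.4, 224.4]
tcp_rot: [[-0.001, 0.533, -0.846], [-0.001, -0.846, -0.533], [-1.0, 0.001, 0.001]]
force: [0.0, -0.6, -0.4]
gripper_width: 85.7
```

```bash
python3 - <<'E'
from h import *
s,im=snap("wrist","w7");print(s["position"],s["tcp_rot"][:,1],s["clock"])
i2=manip.camera("side")[:,:,::-1]
a=cv2.resize(im[40:258,150:350],(400,436),interpolation=cv2.INTER_CUBIC)
b=cv2.resize(i2[150:259,190:390],(400,218),interpolation=cv2.INTER_CUBIC);b=cv2.copyMakeBorder(b,0,218,0,0,cv2.BORDER_CONSTANT)
cv2.imwrite("pics/w7b.png",cv2.hconcat([a,b]))
E
```

```text
[487.96 299.42 224.41] [ 0.53 -0.85  0.  ] 32.3667
```

View pics/w7b.png

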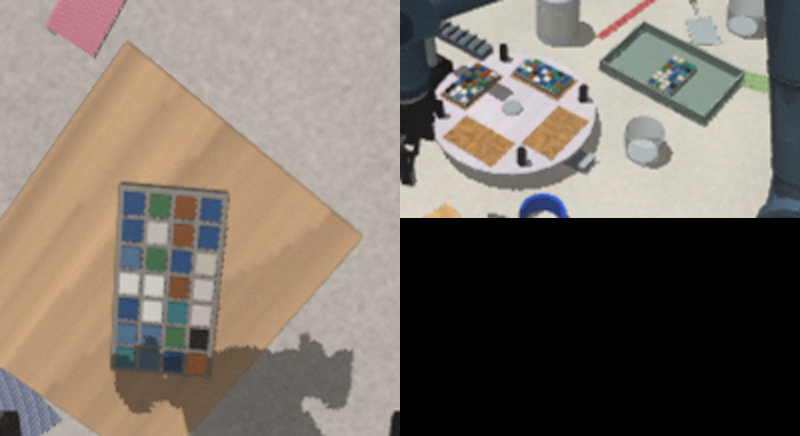

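Picture 12: the cured plaque lies flat in the tray, and mid, top and the two free pads are where they should be. The low plaque's corners are at (120, 184), (228, 192), (212, 376) and (111, 369).

```bash
python3 - <<'E'
from fitp import *
c=cam("wrist",ld("w7"));k=lambda p:tuple(np.array(p)/2+[150,40])
x,y,a,r=plaque(c,{(1,1):k((120,184)),(1,-1):k((228,192)),(-1,-1):k((212,376)),(-1,1):k((111,369))},26);print(x,y,a,r)
s=ld("w7");R=s["tcp_rot"];ya=np.degrees(np.arctan2(R[1,1],R[0,1]));print("yaw",ya,"turn",a-90-ya,"shift",x-s["position"][0],y-s["position"][1])
E
```

```text
458.22387214227734 305.4121576252894 27.56176145962137 [[ 0.43  1.34]
 [ 0.94 -0.42]
 [-0.72 -0.72]
 [-0.65 -0.2 ]]
yaw -57.80911702470751 turn -4.629121515671123 shift -29.733814543847984 5.989005689195892
```

Call:
arm_command:
  motion:
    - [-0.0297,0.006,0,0,0,-4.6]
    - [0,0,-0.035,0,0,0]
    - [0,0,-0.035,0,0,0]
    - [0,0,-0.035,0,0,0]
    - [0,0,-0.035,0,0,0]

```text
clock: 32.88
position: [459.5, 303.8, 84.3]
tcp_rot: [[0.002, 0.46, -0.888], [-0.0, -0.888, -0.46], [-1.0, 0.001, -0.002]]
force: [0.3, 0.0, -0.5]
gripper_width: 85.4
```

Call:
arm_command:
  motion:
    - [0,0,-0.025,0,0,0]
    - [0,0,0,0,0,0]
    - [0,0,0,0,0,0]
    - [0,0,0,0,0,0]

```text
clock: 33.22
position: [460.1, 305.9, 61.6]
tcp_rot: [[0.003, 0.461, -0.887], [0.001, -0.887, -0.461], [-1.0, 0.0, -0.003]]
force: [-0.0, 0.9, 0.9]
gripper_width: 85.4
```

Call:
arm_command:
  motion:
    - [-0.0015,0,-0.018,0,0,0]
    - [0,0,-0.015,0,0,0]
    - [0,0,-0.01,0,0,0]
    - [0,0,-0.0055,0,0,0]
    - [0,0,0,0,0,0]

```text
clock: 33.63
position: [457.3, 305.9, 11.7]
tcp_rot: [[0.0, 0.462, -0.887], [0.0, -0.887, -0.462], [-1.0, 0.0, -0.0]]
force: [-0.5, -0.6, 0.1]
gripper_width: 85.1
```

Call:
arm_command:
  motion:
    - [0,0,0,0,0,0]
    - [0,0,0,0,0,0]
    - [0,0,0,0,0,0]
    - [0,0,0,0,0,0]
    - [0,0,0,0,0,0]
  jaw: 0.05

```text
clock: 34.05
position: [458.0, 306.7, 12.9]
tcp_rot: [[0.002, 0.463, -0.887], [0.001, -0.887, -0.463], [-1.0, -0.0, -0.003]]
force: [-0.6, -0.3, 5.8]
gripper_width: 58.5
```

Call:
arm_command:
  motion:
    - [0,0,0,0,0,0]
    - [0,0,0,0,0,0]
    - [0,0,0,0,0,0]

```text
clock: 34.3
position: [458.1, 306.7, 12.9]
tcp_rot: [[0.002, 0.463, -0.887], [0.001, -0.887, -0.463], [-1.0, -0.0, -0.003]]
force: [-0.3, -1.3, 6.1]
gripper_width: 58.8
```

Call:
arm_command:
  motion:
    - [0,0,0.008,0,0,0]
    - [0,0,0.02,0,0,0]
    - [0,0,0.04,0,0,0]
    - [0,0,0.04,0,0,0]
    - [0,0,0.04,0,0,0]

```text
clock: 34.72
position: [455.6, 305.1, 160.2]
tcp_rot: [[-0.002, 0.463, -0.886], [-0.001, -0.886, -0.463], [-1.0, -0.0, 0.003]]
force: [0.5, 0.3, -2.4]
gripper_width: 58.9
```

Call:
arm_command:
  motion:
    - [0.0036,-0.0292,0,0,0,6.42]
    - [0.0036,-0.0292,0,0,0,6.42]
    - [0.0036,-0.0292,0,0,0,6.42]
    - [0.0036,-0.0292,0,0,0,6.42]
    - [0.0036,-0.0292,0,0,0,6.42]

```text
clock: 35.13
position: [474.0, 158.4, 159.3]
tcp_rot: [[-0.001, 0.866, -0.5], [-0.0, -0.5, -0.866], [-1.0, -0.001, 0.001]]
force: [0.5, -0.5, -2.1]
gripper_width: 58.8
```

Call:
arm_command:
  motion:
    - [0.0036,-0.0292,0,0,0,6.42]
    - [0.0036,-0.0292,0,0,0,6.42]
    - [0.0036,-0.0292,0,0,0,6.42]
    - [0.0036,-0.0292,0,0,0,6.42]
    - [0.0036,-0.0292,0,0,0,6.42]

```text
clock: 35.55
position: [492.0, 12.6, 159.2]
tcp_rot: [[-0.001, 0.999, 0.037], [0.0, 0.037, -0.999], [-1.0, -0.001, -0.0]]
force: [0.4, 1.3, -2.1]
gripper_width: 58.7
```

Call:
arm_command:
  motion:
    - [0.0036,-0.0292,0,0,0,6.42]
    - [0,0,-0.035,0,0,0]
    - [0,0,-0.03,0,0,0]
    - [0,0,0,0,0,0]
    - [0,0,0,0,0,0]

```text
clock: 35.97
position: [493.7, -15.1, 92.8]
tcp_rot: [[-0.006, 0.99, 0.143], [0.001, 0.143, -0.99], [-1.0, -0.006, -0.002]]
force: [0.9, 0.9, -1.3]
gripper_width: 58.8
```

Call:
arm_command:
  motion:
    - [0,0,0,0,0,0]
    - [0,0,0,0,0,0]

```text
clock: 36.13
position: [498.3, -14.4, 96.5]
tcp_rot: [[0.004, 0.99, 0.144], [0.0, 0.144, -0.99], [-1.0, 0.004, 0.0]]
force: [0.7, -0.0, -2.1]
gripper_width: 58.3
```

Call:
arm_command:
  motion:
    - [0,-0.0005,-0.015,0,0,0]
    - [0,0,-0.015,0,0,0]
    - [0,0,-0.008,0,0,0]
    - [0,0,0,0,0,0]
    - [0,0,0,0,0,0]

```text
clock: 36.55
position: [497.1, -15.4, 57.2]
tcp_rot: [[0.001, 0.99, 0.143], [0.0, 0.143, -0.99], [-1.0, 0.001, -0.0]]
force: [0.0, -0.3, -1.3]
gripper_width: 58.6
```

Call:
arm_command:
  motion:
    - [0,0,0,0,0,0]
    - [0,0,-0.002,0,0,0]
    - [0,0,-0.001,0,0,0]
    - [0,0,0,0,0,0]
    - [0,0,0,0,0,0]

```text
clock: 36.97
position: [496.6, -15.7, 53.6]
tcp_rot: [[0.0, 0.99, 0.142], [0.0, 0.142, -0.99], [-1.0, 0.0, -0.0]]
force: [-0.1, -0.4, -2.1]
gripper_width: 58.3
```

Call:
arm_command:
  motion:
    - [0,0,-0.001,0,0,0]
    - [0,0,-0.001,0,0,0]
    - [0,0,-0.001,0,0,0]
    - [0,0,0,0,0,0]
    - [0,0,0,0,0,0]

```text
clock: 37.38
position: [496.6, -15.8, 50.9]
tcp_rot: [[-0.0, 0.99, 0.142], [-0.0, 0.142, -0.99], [-1.0, -0.0, 0.0]]
force: [-1.8, -0.9, 3.8]
gripper_width: 58.7
```

Call:
arm_command:
  motion:
    - [0,0,0,0,0,0]
    - [0,0,0,0,0,0]
    - [0,0,0,0,0,0]
    - [0,0,0,0,0,0]
    - [0,0,0,0,0,0]
  jaw: 0.0854

```text
clock: 37.8
position: [496.7, -15.7, 50.5]
tcp_rot: [[0.0, 0.99, 0.142], [0.0, 0.142, -0.99], [-1.0, 0.0, -0.0]]
force: [-0.1, -0.3, -0.1]
gripper_width: 85.3
```

Call:
arm_command:
  motion:
    - [0,0,0,0,0,0]
    - [0,0,0.02,0,0,0]
    - [0,0,0.04,0,0,0]
    - [0,0,0.04,0,0,0]
    - [0,0,0.03,0,0,0]

```text
clock: 38.22
position: [497.3, -15.5, 183.2]
tcp_rot: [[0.002, 0.99, 0.143], [0.0, 0.143, -0.99], [-1.0, 0.002, 0.0]]
force: [1.4, 0.3, 0.1]
gripper_width: 85.2
```

```bash
python3 - <<'E'
from h import *
s,im=snap("wrist","w8");print(s["position"],s["clock"])
i2=manip.camera("side")[:,:,::-1]
cv2.imwrite("pics/w8b.png",cv2.hconcat([cv2.resize(im,(400,300)),cv2.resize(i2[150:300,180:380],(400,300))]))
E
```

```text
[497.35 -15.52 183.22] 38.2167
```

View pics/w8b.png

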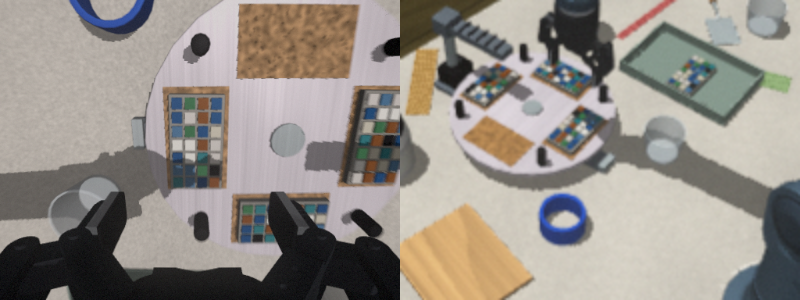

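Picture 13: the low plaque is square on the load pad and everything else is in order. Third and last click.

Call:
arm_command:
  motion:
    - [-0.0007,0.0077,0,0,0,-6.92]
    - [-0.0007,0.0077,0,0,0,-6.92]
    - [-0.0007,0.0077,0,0,0,-6.92]
    - [-0.0007,0.0077,0,0,0,-6.92]
    - [-0.0007,0.0077,0,0,0,-6.92]
  jaw: 0.036
  squeeze: 20

```text
clock: 38.73
position: [492.2, 23.0, 179.4]
tcp_rot: [[-0.002, 0.893, -0.45], [0.0, -0.45, -0.893], [-1.0, -0.002, 0.001]]
force: [-0.1, -1.0, -0.1]
gripper_width: 36.1
```

Call:
arm_command:
  motion:
    - [-0.0007,0.0077,0,0,0,-6.92]
    - [-0.0007,0.0077,0,0,0,-6.92]
    - [-0.0007,0.0077,0,0,0,-6.92]
    - [-0.0007,0.0077,0,0,0,-6.92]
    - [-0.0007,0.0077,0,0,0,-6.92]

```text
clock: 39.15
position: [488.7, 61.5, 179.4]
tcp_rot: [[-0.002, 0.479, -0.878], [-0.0, -0.878, -0.479], [-1.0, -0.001, 0.002]]
force: [-0.1, -0.1, -0.6]
gripper_width: 36.2
```

Call:
arm_command:
  motion:
    - [-0.0007,0.0077,0,0,0,-6.92]
    - [-0.0007,0.0077,0,0,0,-6.92]
    - [-0.0007,0.0077,0,0,0,-6.92]
    - [0,0,-0.03,0,0,0]
    - [0,0,-0.03,0,0,0]

```text
clock: 39.57
position: [489.3, 85.7, 121.1]
tcp_rot: [[0.005, 0.144, -0.99], [0.001, -0.99, -0.144], [-1.0, -0.0, -0.006]]
force: [0.1, 0.3, -0.3]
gripper_width: 35.7
```

Call:
arm_command:
  motion:
    - [0,0,0,0,0,0]
    - [0,0,0,0,0,0]
    - [0,0,0,0,0,0]

```text
clock: 39.82
position: [487.8, 84.4, 120.9]
tcp_rot: [[0.0, 0.143, -0.99], [0.0, -0.99, -0.143], [-1.0, -0.0, -0.0]]
force: [0.1, -0.2, -0.3]
gripper_width: 36.2
```

Call:
arm_command:
  motion:
    - [0,0,-0.02,0,0,0]
    - [0,0,-0.02,0,0,0]
    - [0,0,-0.01,0,0,0]
    - [0,0,0,0,0,0]
    - [0,0,0,0,0,0]

```text
clock: 40.23
position: [488.0, 84.4, 71.2]
tcp_rot: [[0.001, 0.143, -0.99], [0.0, -0.99, -0.143], [-1.0, -0.0, -0.001]]
force: [-0.8, -0.2, 0.2]
gripper_width: 36.1
```

Call:
arm_command:
  motion:
    - [0,0,0,0,0,0]
    - [0,0,0,0,0,0]
    - [0,0,0,0,0,0]
    - [0,0,0,0,0,0]
    - [0,0,0,0,0,0]
  jaw: 0.012

```text
clock: 40.65
position: [489.0, 84.5, 72.0]
tcp_rot: [[0.003, 0.143, -0.99], [0.0, -0.99, -0.143], [-1.0, 0.0, -0.003]]
force: [-0.2, -1.7, 6.0]
gripper_width: 16.8
```

Call:
arm_command:
  motion:
    - [-0.0064,-0.0093,0,0,0,0]
    - [-0.0056,-0.0098,0,0,0,0]
    - [-0.0048,-0.0102,0,0,0,0]
    - [-0.004,-0.0105,0,0,0,0]
    - [-0.0032,-0.0108,0,0,0,0]

```text
clock: 41.07
position: [464.5, 40.1, 71.9]
tcp_rot: [[0.003, 0.148, -0.989], [0.007, -0.989, -0.148], [-1.0, -0.007, -0.004]]
force: [-3.1, 9.9, 8.5]
gripper_width: 17.0
```

Call:
arm_command:
  motion:
    - [-0.0023,-0.011,0,0,0,0]
    - [-0.0014,-0.0112,0,0,0,0]
    - [-0.0005,-0.0113,0,0,0,0]
    - [0.0004,-0.0113,0,0,0,0]
    - [0.0013,-0.0112,0,0,0,0]

```text
clock: 41.48
position: [458.3, -19.2, 71.3]
tcp_rot: [[-0.005, 0.147, -0.989], [0.003, -0.989, -0.147], [-1.0, -0.004, 0.005]]
force: [-5.7, 3.5, 9.8]
gripper_width: 17.1
```

Call:
arm_command:
  motion:
    - [0.0021,-0.0111,0,0,0,0]
    - [0.003,-0.0109,0,0,0,0]
    - [0.0039,-0.0106,0,0,0,0]
    - [0.0047,-0.0102,0,0,0,0]
    - [0.0055,-0.0098,0,0,0,0]

```text
clock: 41.9
position: [479.3, -74.1, 70.8]
tcp_rot: [[-0.002, 0.145, -0.989], [0.001, -0.989, -0.145], [-1.0, -0.001, 0.002]]
force: [-2.5, 1.3, 3.9]
gripper_width: 17.4
```

Call:
arm_command:
  motion:
    - [0.0063,-0.0094,0,0,0,0]
    - [0.007,-0.0089,0,0,0,0]
    - [0.0077,-0.0083,0,0,0,0]
    - [0.0083,-0.0076,0,0,0,0]
    - [0.0065,-0.005,0,0,0,0]

```text
clock: 42.32
position: [516.9, -115.7, 70.6]
tcp_rot: [[0.0, 0.142, -0.99], [-0.001, -0.99, -0.142], [-1.0, 0.001, -0.0]]
force: [-4.8, 5.4, 6.8]
gripper_width: 17.2
```

Call:
arm_command:
  motion:
    - [0,0,0,0,0,0]
    - [0,0,0,0,0,0]
    - [0,0,0,0,0,0]
    - [0,0,0,0,0,0]

```text
clock: 42.65
position: [516.2, -115.1, 70.6]
tcp_rot: [[-0.0, 0.141, -0.99], [-0.001, -0.99, -0.141], [-1.0, 0.001, 0.0]]
force: [-2.5, -0.8, 4.9]
gripper_width: 17.3
```

Call:
arm_command:
  motion:
    - [0,0,0,0,0,0]
    - [0,0,0,0,0,0]
    - [0,0,0.02,0,0,0]
    - [0,0,0.04,0,0,0]
    - [0,0,0.04,0,0,0]
  jaw: 0.036

```text
clock: 43.07
position: [514.1, -113.7, 169.2]
tcp_rot: [[-0.005, 0.143, -0.99], [0.001, -0.99, -0.143], [-1.0, -0.002, 0.005]]
force: [1.2, -0.3, -0.1]
gripper_width: 35.8
```

Call:
arm_command:
  motion:
    - [-0.01,0,0.03,0,0,0]
    - [-0.02,0,0.03,0,0,0]
    - [-0.02,0,0.03,0,0,0]
    - [-0.02,0,0.02,0,0,0]
    - [0,0,0,0,0,0]

```text
clock: 43.48
position: [446.2, -115.2, 285.3]
tcp_rot: [[0.008, 0.141, -0.99], [-0.002, -0.99, -0.141], [-1.0, 0.004, -0.007]]
force: [1.1, -0.0, -0.3]
gripper_width: 36.1
```

Call:
arm_command:
  motion:
    - [0,0,0,0,0,0]
    - [0,0,0,0,0,0]
    - [0,0,0,0,0,0]
    - [0,0,0,0,0,0]
    - [0,0,0,0,0,0]

```text
clock: 43.9
position: [445.8, -113.7, 279.0]
tcp_rot: [[-0.003, 0.144, -0.99], [0.001, -0.99, -0.144], [-1.0, -0.001, 0.002]]
force: [-1.1, 0.6, 0.4]
gripper_width: 36.2
```

```bash
python3 - <<'E'
from h import *
s,im=snap("wrist","w9");print(s["position"],s["clock"],s["force"])
i2=manip.camera("side")[:,:,::-1];cv2.imwrite("pics/side9.png",i2)
a=cv2.resize(im,(384,288))
b=cv2.resize(i2[155:265,190:390],(400,220),interpolation=cv2.INTER_CUBIC);b=cv2.copyMakeBorder(b,0,68,0,0,cv2.BORDER_CONSTANT)
cv2.imwrite("pics/w9b.png",cv2.hconcat([a,b]))
E
```

```text
[ 445.77 -113.73  278.96] 43.9 [-1.12  0.64  0.36]
```

View pics/w9b.png

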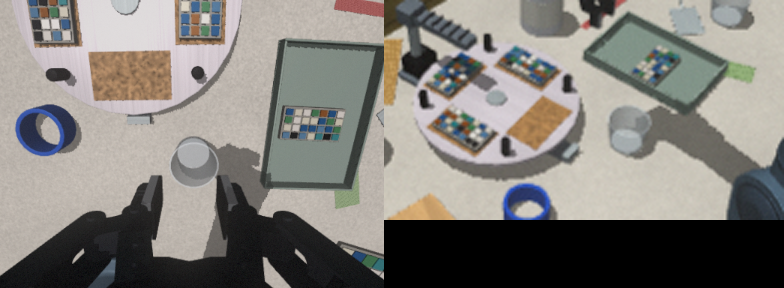

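Picture 14: the load pad is empty, three plaques are on their pads and the cured one lies flat in the tray. I'll check the disc angle and the cured plaque in numbers, then hand in.

```bash
python3 - <<'E'
from fitp import *
c=cam("wrist",ld("w9"));k=lambda P:np.array(P)*4/3
# image up=+x, left=+y ; load pad
print("disc",*fit2([[-69,61],[-69,-61],[-141,-61],[-141,61]],toplane(c,k([[88,50],[171,51],[172,99],[94,102]]),50)))
t=toplane(c,k([[279,39],[382,46],[351,188],[263,186]]),30);print("tray corners",t[:,:2])
p=toplane(c,k([[283,105],[344,109],[341,142],[280,138]]),18);print("cured",p[:,:2].mean(0),np.linalg.norm(p[1]-p[0]),np.linalg.norm(p[2]-p[1]))
E
```

```text
disc 600.7414290146704 -0.5677335422171433 8.650721667033054 [[-2.31 -0.74]
 [ 0.51  0.86]
 [-0.9   0.18]
 [ 2.7  -0.3 ]]
tray corners [[ 584.07 -232.89]
 [ 600.49 -398.31]
 [ 353.27 -434.46]
 [ 334.46 -267.38]]
cured [ 460.03 -330.22] 108.50578604749286 60.49466692903257
```

The disc reads 8.65° against the station's 8.2°, so it is in its click. The cured plaque is central in the tray.

```bash
python3 -c "
from workcell import manip
print(manip.sign_off(), manip.observe()['clock'])"
```

```text
the job is handed in; nothing more can be done
the job is handed in; nothing more can be done
```

The changeover is finished and handed in at about 44 s on the robot's clock. I loaded the three fresh plaques in order (top, mid, low), each followed by a one-click quarter turn. When the one cured plaque (from the lamp place) came round after the second click, I put it flat in the middle of the tray. `cured_side` was absent at this start.

My last checks, taken just before hand-in:
- **Disc:** its measured angle was within about 0.5° of the third click, where the limit is 4°.
- **Fresh plaques:** in the final picture low, mid and top look square on the next, lamp and last pads. I judged this by eye and did not measure their final positions.
- **Cured plaque:** it sits within about 2 mm of the tray's centre. The tray corners I read off the last wrist picture differ from the earlier side-camera reading by up to about 20 mm. The plaque is inside the allowed area by either reading.
- **Other objects:** the tape roll, near cup and other things visible look unmoved, and the gripper was clear of everything.

Before handing in I saw no failed steps and nothing needed mending; `sign_off` reports no verdict.

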